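# Put the matched driver set right before the sale

## Task

One of the three tools in the grey kit tray is wrong: lay that brass drift in the small cardboard box. Then take the matching orange nut driver from the stock stand, lay it on its side in the length gauge with its butt towards the fixed anvil, let go of it, slide the jaw shut until it lightly clamps the driver against the anvil, and hold that for a moment. Finally pick the driver up again and lay it in the empty cradle of the tray, head the same way as the others; do not disturb the other tools.

Things in the scene. Friction and masses are not known exactly. Their poses are not given: they have to be found in the camera images.
- wrong_c (a point): the wrong tool, a brass drift: orange square-section grip 32 x 32 x 100 mm with a round brass bar (20 mm diameter, 45 mm long) sticking out of its head end; 145 mm overall, about 0.25 kg. It starts lying in one of the three cradles of the tray (any of them). Point at the centre of the grip; x axis runs along the tool towards its head, z up as it lies
- good_c (a point): the right tool, a nut driver: orange square grip 32 x 32 x 100 mm, 12 mm steel shaft, dark steel head (26 mm diameter, 30 mm long); 190 mm overall, about 0.25 kg. It starts standing on its butt, head up, in any of the three cups of the stock stand. Point at the grip's centre, 50 mm from the butt; z axis along the tool towards its head, x and y square to the grip's flat sides
- good_nose (a point): the middle of the end face of the right tool's head, 140 mm from point good_c along its z
- kit1_c (a point): a nut driver like the right one, lying properly in the tray; leave it. Point and axes as for wrong_c (x towards its head)
- kit2_c (a point): the second nut driver lying properly in the tray; leave it. Point and axes as for wrong_c
- spare1_c (a point): a second brass drift (orange grip), standing in the stock stand; leave it. Point and axes as for good_c, 145 mm overall
- spare2_c (a point): a nut driver of another set with a blue grip, standing in the stock stand; leave it. Point and axes as for good_c, 190 mm overall
- stand: wooden stock stand, fixed, 250 mm along its x, 90 mm wide, with three square cups 80 mm apart along its x. The cup floor is 12 mm above the table, the cup rim 36 mm above the table; the cup is 38 mm wide inside, its walls 6 mm. Origin at the underside's centre; its x points away from the robot, z up
- tray: grey kit tray, fixed, 230 x 260 mm, floor 8 mm thick, rim 16 mm high, with three cradles 76 mm apart along its y. A cradle is two saddles (18 mm long, 76 mm apart along x) that carry the grip's ends 20 mm above the table, with cheeks 14 mm high, 39 mm apart; between the saddles there is room for fingers. Heads point to the tray's +x. Origin at the underside's centre, z up
- cradle0 (a point): where the centre of a grip lies in the first cradle (y -76 mm in the tray), 36 mm above the table; axes as the tray's
- cradle1 (a point): the same for the middle cradle
- cradle2 (a point): the same for the third cradle (y +76 mm in the tray)
- oddbox: low open cardboard box for odd things, fixed, 205 mm (its x) by 130 mm (its y) outside, 45 mm high, walls and floor 4 mm thick. Origin at the underside's centre, z up
- rest (a point): where the grip's centre lies in the length gauge when the driver rests on its two rubber pads, butt against the anvil, head towards +x: 38 mm above the table, 50 mm from the anvil's face. Pads 22 mm long, 60 mm wide, tops 22 mm above the table, 32 mm either side of this point along x. x axis along the gauge from anvil to jaw (away from the robot), z up
- gauge: the length gauge, fixed: aluminium base 310 mm along its x, 90 mm wide, 10 mm thick, with a blue anvil at its -x end (nearer the robot) and a blue sliding jaw at the other. Origin at the underside's centre
- anvil (a point): middle of the face of the fixed blue anvil, 38 mm above the table; the anvil is 20 mm thick, 70 mm wide, its top 55 mm above the table; its face looks along the gauge's +x to the jaw. Axes as point rest
- jaw: the blue sliding jaw, 24 mm thick, 70 mm wide, 12 to 52 mm above the table; origin at table height below the middle of its steel face, which looks to the anvil; axes as point rest. It slides only along the gauge's x and starts with its face 225 to 255 mm from the anvil's face, and can close to 145 mm; about 1.5 N of friction, stays where it is left
- jaw_fin (a point): middle of the black fin on top of the jaw, the handle: 22 mm along the gauge by 18 mm across it, rising from 52 to 88 mm above the table; this point is 74 mm above the table. Axes as point rest
Not all that is in view belongs to the job. Leave any turquoise look-alike of the part that bears wrong_c alone.

How it is judged:
On the way, in this order (a step that is already met when the one before it is completed fails the run):
1. the brass drift lies in the cardboard box, let go (x of wrong_c in the frame of oddbox between -0.1 and 0.1 m and y of wrong_c in the frame of oddbox between -0.06 and 0.06 m and height (world z) of wrong_c below 0.04 m and contact force between the fingers and wrong below 0.1 N), for 0.2 s.
2. the nut driver lies level in the gauge, not held, butt against the anvil (grip centre within 6 mm of its point along the gauge), the jaw pressing on it with more than 2 N (contact force between jaw and good above 2 N and x of good_c in the frame of rest between -0.006 and 0.006 m and contact force between the fingers and good below 0.1 N and angle between good_c's own z axis and vertical between 1.45 and 1.69 rad), for 0.2 s.
At the end, for the whole second after the job is handed in: the drift lies inside the cardboard box; the nut driver lies in the cradle that was freed, the centre of its grip within 12 mm of the cradle's point and its head towards the tray's +x; both at rest and released (all of step 1 and linear speed of each of wrong, good below 0.02 m/s and (distance between good_c and cradle0 below 0.012 m or distance between good_c and cradle1 below 0.012 m or distance between good_c and cradle2 below 0.012 m) and x of good_nose in the frame of tray above 0.075 m and contact force between the fingers and good below 0.1 N); the robot touches nothing.
It fails at once if a good driver in the tray was shifted more than 15 mm (distance of any of kit1_c, kit2_c from where it was at the start of the episode above 0.015 m).
It fails at once if another tool in the stock stand was shifted more than 30 mm (distance of any of spare1_c, spare2_c from where it was at the start of the episode above 0.03 m).
It fails at once if the jaw was pressed on the driver with more than 45 N (contact force between jaw and good above 45 N).
It also fails if it takes over 72 s, if anything falls off the work surface, if the arm or the gripper's body presses on something with over 40 N, if the wrist force passes 120 N, or if a joint passes its speed limit or range.

## Robot

A 7-joint arm with a two-finger parallel gripper is mounted at the origin on the work surface. World frame = base frame: x ahead of the robot, y to its left, z up, the work surface at z = 0. Lengths are in m, angles in rad, forces in N, time in s.
With the tool pointing down it reaches from about 0.4 to 0.85 m from the base axis. Payload 4.5 kg.
Tool frame: the origin (TCP) lies at the very end of the fingers, on their centre line; the grasp point (between the pads) lies 19 mm behind it (r.pinch_z is the distance from the TCP to the grasp point, in m); x points along the fingers, y is the direction in which the jaws open and shut, and the axes are right-handed (so a half turn about x gives the same grasp; the last joint's range is limited). The gripper opens to 88 mm and grips with 3 to 60 N. Pads are 18 mm wide; open, the fingers measure 123 mm over their backs; the gripper's body (75 mm by 187 mm) begins 45 mm behind the grasp point.
Start: joints at [1.364, 0.689, -0.195, 1.565, 0.157, 0.902, -0.215], TCP at [0.149, -0.607, 0.239] pointing down, gripper open.
Joint ranges: [-3.01, 3.01], [-0.46, 2.08], [-1.47, 1.51], [0.13, 2.56], [-1, 4.14], [0.04, 2.09], [-2.66, 2.66]. Speed limits (rad/s): [2.57, 2.57, 3.14, 3.14, 3.14, 3.14, 3.14].

## Interface

Orientations are given as a unit quaternion [x, y, z, w].
In Python, from plant import telemetry, cams, job, r gives the robot as it stands.
- The arm moves only by the tool send_rows, never from a script. Its argument "commands" is one flat list of numbers, 7 for each row, row after row: the shift along the world's x, y, z as a fraction of full scale, then the turn, a rotation vector about the world's x, y, z as a fraction of full scale, then the closure, from 0 (fully open) to 1 (shut). In form: [dx, dy, dz, wx, wy, wz, claw, dx, dy, dz, wx, wy, wz, claw, ...]. A call has 1 to 12 rows; each row shifts and turns the pose as measured when the row begins; what a row does not reach is not made up. Full scale, the value 1, is 250 mm for a shift and 90 degrees for a turn. A row lasts 1/10 s, in which the tool goes at most 50 mm and 8.59 degrees, less where a joint would pass 70% of its speed; a pose out of reach is approached as far as the arm can. A call with a number of a shift or a turn outside -1 to 1 is refused whole. A call with a gripper value outside its range is refused whole. The fingers move at their own pace and stop on an object; "newtons" is the grip in N (left out, the last holds). Time passes only in rows, so rows that do not move let the fingers close. It gives the time, the measured TCP pose, the force and the opening at its end, in the units of the state.
- telemetry.get_state(): the state, without advancing time (a new reading comes with each control period).
- cams.snapshot(name): name is "side" or "top"; returns a dict with "image" (400x640x3 uint8, blue, green, red), "intrinsics" (3x3 intrinsics, pixels), "k1" (the pictures are not rectified: a ray, as slopes to the right and down, at radius r is drawn at 1 + k1 r^2 times it, then the intrinsics apply), "world_to_cam" (4x4, takes a point from world to camera coordinates). Camera axes: x right, y down, z forward; pixel columns grow to the right and rows downward; lengths in m; the calibration is good to about 2 mm. A picture is of the moment at which its call begins. There is no depth.
- job.finish_job(): hands the job in, once; it reports no verdict.
The state is a dict: "clock": time; "q": joint angles; "qd": joint speeds; "joint_torque": joint torques, N m; "tool_pos": TCP position; "eef_rot": TCP orientation; "contact_force": force on the tool from outside, world axes, zero at the start; "moment": the same for the moment, N m; "opening": opening from 0.0 (shut) to 1.0 (fully open).
Only numpy, scipy, OpenCV 4.12 (cv2) and the standard library are available. Lean on these libraries where they do the work, as an engineer would, in place of code of your own. Each camera call takes 0.05 s, during which the arm holds its last target.

## Working session

There is one attempt and no reset: what is moved stays moved. The work goes in short steps, Python scripts to look and compute and a tool call to move; the robot and the scene stay as the last step left them, time stands still between calls to the robot, and variables do not carry over. Pictures are saved under pics/ and viewed, and the job is handed in when it is done.

Besides the shell and the picture viewer there is one more tool, called after "Call:" as name(argument=value, ...), one argument or row to a line, values as JSON. send_rows: Moves the arm, as the interface text tells. Its arguments: {"type":"object","properties":{"commands":{"type":"array"},"newtons":{"type":"number"}},"required":["commands"]}

```bash
ls; mkdir -p pics; python3 - <<'E'
from plant import telemetry, cams, job, r
import cv2
print(telemetry.get_state(), r.pinch_z)
for n in ("side","top"):
    s=cams.snapshot(n); cv2.imwrite(f"pics/{n}0.png",s["image"]); print(s["intrinsics"],s["k1"],s["world_to_cam"])
E
```

```text
pics
{'clock': 0.0, 'q': array([ 1.36379394,  0.68998212, -0.19453878,  1.56638038,  0.15732757,
        0.90247099, -0.21512208]), 'qd': array([ 0.0005977 ,  0.0004621 ,  0.00139654,  0.00038645, -0.00137359,
        0.00046002, -0.00095413]), 'joint_torque': array([-4.01396464e-04, -5.27564335e+01, -1.26663275e+00, -1.53429347e+01,
       -5.25724702e-02,  6.53733354e-03,  1.69838409e-04]), 'tool_pos': array([ 0.14885644, -0.6063515 ,  0.23790213]), 'eef_rot': array([-0.7018566 , -0.08560677,  0.70210946, -0.08432739]), 'contact_force': array([ 0.31380949, -0.05706797,  0.26685795]), 'moment': array([-0.03794513,  0.02025146,  0.03346538]), 'opening': 1.0017582641699982} 0.0187
[[499.12192406   0.         313.22936102]
 [  0.         499.12192406 190.94835956]
 [  0.           0.           1.        ]] -0.07890264411313831 [[ 0.75214252 -0.65896561  0.00677889 -0.27326432]
 [-0.49746912 -0.57449711 -0.64998272  0.40727401]
 [ 0.43221071  0.48550736 -0.75991875  1.61700515]
 [ 0.          0.          0.          1.        ]]
[[508.67127309   0.         310.39343388]
 [  0.         508.67127309 199.91362634]
 [  0.           0.           1.        ]] 0.01940975880992283 [[-0.05157741 -0.99865363  0.0055414   0.14715938]
 [-0.97648763  0.04926807 -0.20986796  0.4841598 ]
 [ 0.20931239 -0.01623556 -0.97771403  1.47575224]
 [ 0.          0.          0.          1.        ]]
```

View pics/side0.png

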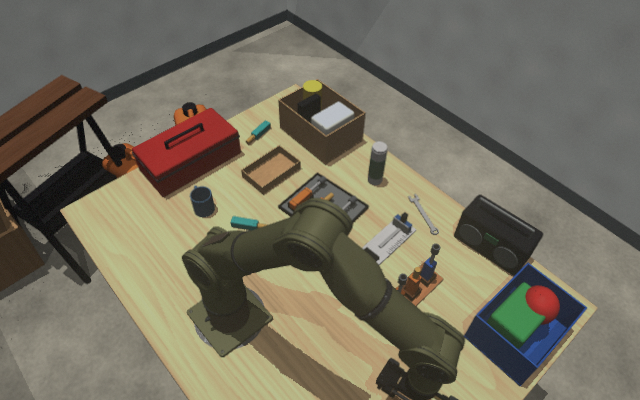

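View pics/top0.png

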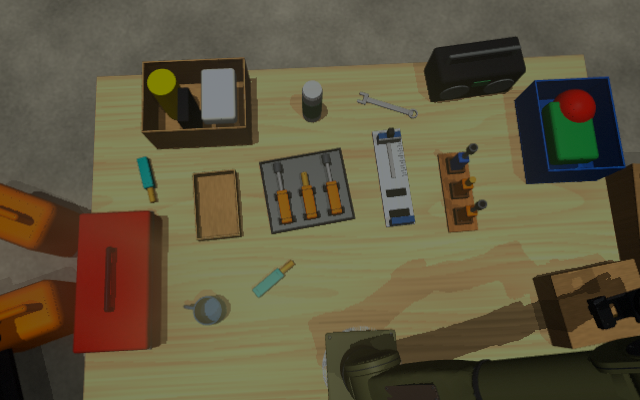

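The top view shows the tray near (307,190), with the brass-ended tool in the middle cradle (308,195). The empty box is at (218,205), the gauge at (393,178) and the stand at (459,190). I'll zoom in on the details next.

```bash
python3 - <<'E'
import cv2
t=cv2.imread("pics/top0.png"); s=cv2.imread("pics/side0.png")
cv2.imwrite("pics/z1.png",cv2.resize(t[120:240,360:500],None,fx=5,fy=5,interpolation=cv2.INTER_CUBIC))
cv2.imwrite("pics/z2.png",cv2.resize(t[140:245,185:360],None,fx=4.5,fy=4.5,interpolation=cv2.INTER_CUBIC))
cv2.imwrite("pics/z3.png",cv2.resize(s[200:310,350:470],None,fx=5,fy=5,interpolation=cv2.INTER_CUBIC))
E
```

```text
(no output)
```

View pics/z1.png

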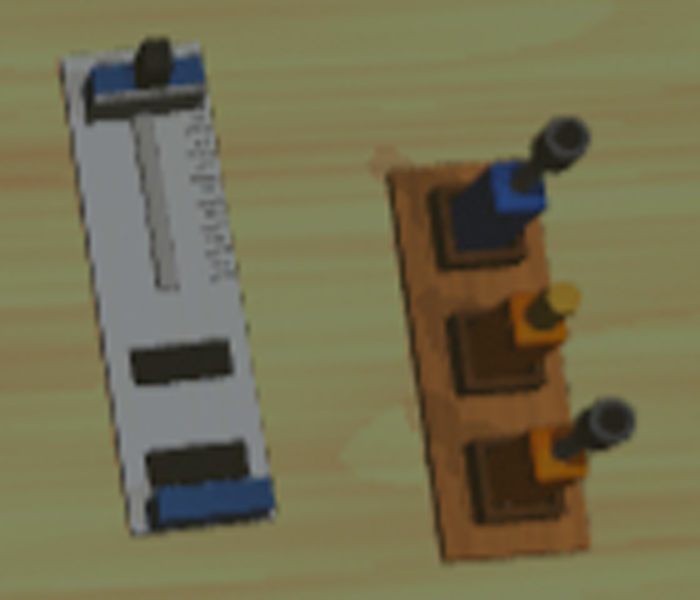

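View pics/z2.png

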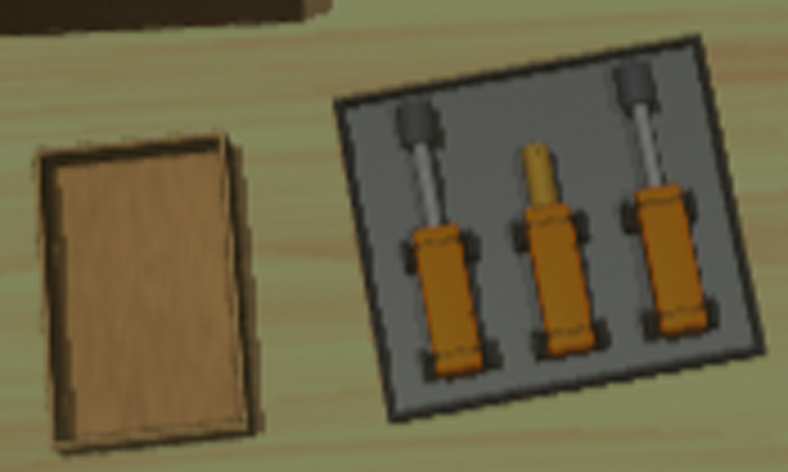

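View pics/z3.png

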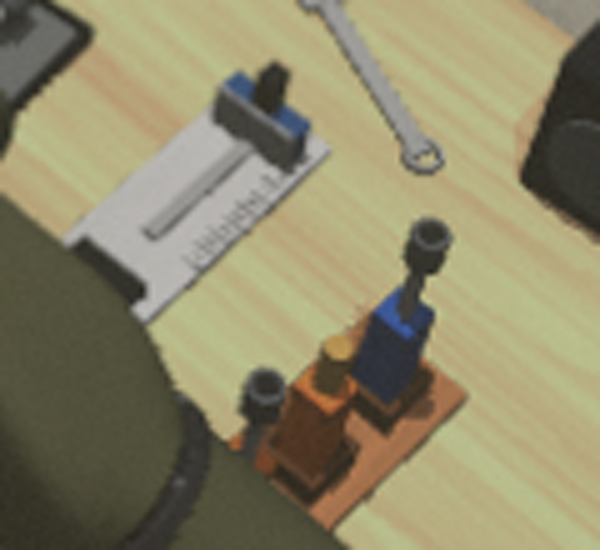

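```bash
cat > go.py <<'E'
# usage: python3 go.py x y z yaw_deg pitch_deg [jaw flip] : remaining move to target in fractions; tool pointing down at pitch 0,
import sys,numpy as np
from scipy.spatial.transform import Rotation as R
from plant import telemetry
np.set_printoptions(precision=3,suppress=True)
def target(yaw,pitch,flip):
    # yaw: heading of 'forward' axis f; pitch 0: tool x = -z ; pitch 90: tool x = forward ; jaws along left axis
    y=np.radians(yaw);p=np.radians(pitch)
    f=np.array([np.cos(y),np.sin(y),0]);l=np.array([-np.sin(y),np.cos(y),0]);z=np.array([0,0,1.])
    tx=-np.cos(p)*z+np.sin(p)*f; ty=flip*l; return R.from_matrix(np.c_[tx,ty,np.cross(tx,ty)])
def rem(x,y,z,yaw,pitch=0):
    s=telemetry.get_state();c=R.from_quat(s["eef_rot"])
    best=min((target(yaw,pitch,f)*c.inv() for f in(1,-1)),key=lambda a:a.magnitude())
    d=np.array([x,y,z])-s["tool_pos"]
    print("t %.1f pos %s q %s F %s open %.3f"%(s["clock"],s["tool_pos"],s["q"],s["contact_force"],s["opening"]))
    print("axes x",c.as_matrix()[:,0],"y",c.as_matrix()[:,1])
    print("shift mm",d*1000,"frac",d/.25,"rows",np.linalg.norm(d)/.05,"turn deg",np.degrees(best.as_rotvec()),"frac",best.as_rotvec()/(np.pi/2),"rows",np.degrees(best.magnitude())/8.59)
if __name__=="__main__": rem(*map(float,sys.argv[1:]))
E
python3 go.py .486 .1265 .022 7.8
```

```text
t 0.1 pos [ 0.149 -0.607  0.238] q [ 1.364  0.69  -0.195  1.566  0.157  0.903 -0.215] F [ 0.053 -0.051 -0.007] open 1.002
axes x [-0.     0.001 -1.   ] y [ 0.239 -0.971 -0.001]
shift mm [ 337.123  733.022 -216.12 ] frac [ 1.348  2.932 -0.864] rows 16.70545813377384 turn deg [-0.076 -0.022 -5.998] frac [-0.001 -0.    -0.067] rows 0.698363796948843
```

Call:
send_rows(
  commands=[0.14, 0.12, 0.05, 0, 0, -0.01, 0, 0.14, 0.12, 0.05, 0, 0, -0.01, 0, 0.14, 0.12, 0.05, 0, 0, -0.01, 0, 0.14, 0.12, 0.05, 0, 0, -0.01, 0, 0.14, 0.12, 0.05, 0, 0, -0.01, 0, 0.14, 0.12, 0.05, 0, 0, -0.01, 0, 0.14, 0.12, 0, 0, 0, 0, 0, 0.1, 0.16, 0, 0, 0, 0, 0, 0.02, 0.19, 0, 0, 0, 0, 0, 0.02, 0.19, 0, 0, 0, 0, 0, 0.02, 0.19, 0, 0, 0, 0, 0, 0.02, 0.19, 0, 0, 0, 0, 0],
)

```text
clock: 1.35
tool_pos: [0.4424, -0.1537, 0.3123]
eef_rot: [-0.705, -0.046, 0.706, -0.044]
contact_force: [1.0, 0.2, 0.4]
opening: 0.997
```

```bash
python3 go.py .486 .1265 .022 7.8
```

```text
t 1.4 pos [ 0.442 -0.154  0.312] q [ 0.371  0.388 -0.193  1.915  0.094  0.849 -1.314] F [1.014 0.237 0.441] open 0.997
axes x [-0.001  0.003 -1.   ] y [ 0.126 -0.992 -0.003]
shift mm [  43.583  280.233 -290.335] frac [ 0.174  1.121 -1.161] rows 8.117245827133305 turn deg [-0.147 -0.076  0.562] frac [-0.002 -0.001  0.006] rows 0.06823306363799377
```

Call:
send_rows(
  commands=[0.03, 0.19, 0, 0, 0, 0, 0.37, 0.03, 0.19, 0, 0, 0, 0, 0.37, 0.03, 0.19, 0, 0, 0, 0, 0.37, 0.03, 0.19, -0.05, 0, 0, 0, 0.37, 0.03, 0.19, -0.1, 0, 0, 0, 0.37, 0.03, 0.18, -0.1, 0, 0, 0, 0.37, 0, 0.05, -0.19, 0, 0, 0, 0.37, 0, 0, -0.19, 0, 0, 0, 0.37, 0, 0, -0.1, 0, 0, 0, 0.37, 0, 0, 0, 0, 0, 0, 0.37],
  newtons=25,
)

```text
clock: 2.35
tool_pos: [0.486, 0.155, 0.1301]
eef_rot: [0.708, 0.054, -0.703, 0.046]
contact_force: [-0.8, 1.0, 0.6]
opening: 0.633
```

```bash
python3 go.py .486 .1265 .022 7.8; python3 - <<'E'
from h import *
s=shot("top");cv2.imwrite("pics/t1.png",cv2.resize(s["image"][120:270,200:400],None,fx=4,fy=4,interpolation=cv2.INTER_CUBIC))
E
```

```text
t 2.4 pos [0.486 0.155 0.13 ] q [-0.305  0.714 -0.145  2.018  0.219  0.413 -2.044] F [-0.773  0.966  0.631] open 0.633
axes x [ 0.007  0.011 -1.   ] y [ 0.141 -0.99  -0.01 ]
shift mm [  -0.014  -28.507 -108.107] frac [-0.    -0.114 -0.432] rows 2.236045218457295 turn deg [-0.638  0.415 -0.308] frac [-0.007  0.005 -0.003] rows 0.09562389946769337
```

View pics/t1.png

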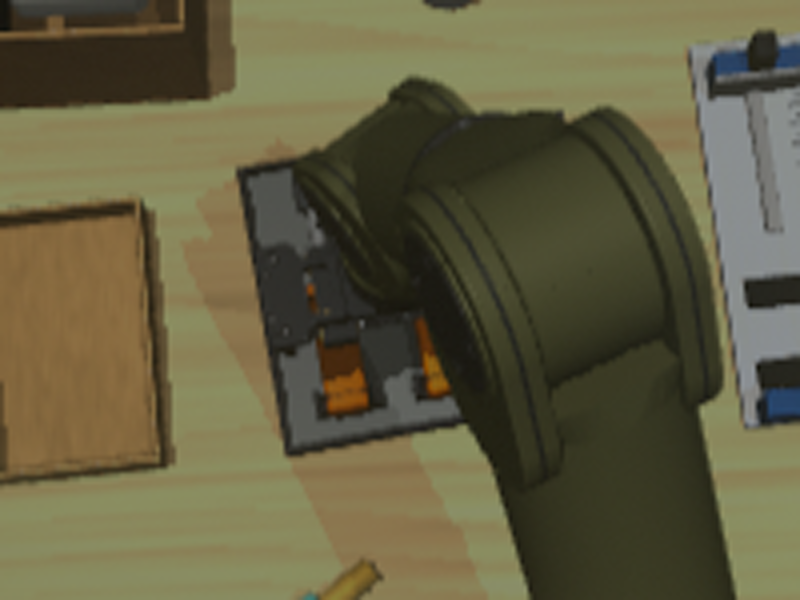

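The top view shows the gripper above the tray, still about 28 mm too far to +y. The arm hides the drift itself. I'll centre it, then lower.

Call:
send_rows(
  commands=[0, -0.11, -0.1, -0.007, 0.005, 0, 0.37, 0, 0, -0.05, 0, 0, 0, 0.37, 0, 0, 0, 0, 0, 0, 0.37],
)

```text
clock: 2.7
tool_pos: [0.4908, 0.1278, 0.0977]
eef_rot: [0.709, 0.051, -0.702, 0.049]
contact_force: [-0.4, 0.3, -0.1]
opening: 0.628
```

```bash
python3 go.py .486 .1265 .022 7.8
```

```text
t 2.7 pos [0.491 0.128 0.098] q [-0.275  0.771 -0.116  2.045  0.252  0.328 -2.027] F [-0.367  0.32  -0.073] open 0.628
axes x [ 0.01   0.004 -1.   ] y [ 0.14  -0.99  -0.002]
shift mm [ -4.781  -1.257 -75.655] frac [-0.019 -0.005 -0.303] rows 1.5163277960692214 turn deg [-0.206  0.566 -0.245] frac [-0.002  0.006 -0.003] rows 0.07567424420335403
```

Call:
send_rows(
  commands=[-0.02, -0.005, -0.08, 0, 0.006, 0, 0.37, 0, 0, -0.08, 0, 0, 0, 0.37, 0, 0, -0.08, 0, 0, 0, 0.37, 0, 0, -0.04, 0, 0, 0, 0.37, 0, 0, 0, 0, 0, 0, 0.37],
)

```text
clock: 3.2
tool_pos: [0.4934, 0.1277, 0.0349]
eef_rot: [0.712, 0.051, -0.699, 0.046]
contact_force: [-0.4, -0.6, -0.4]
opening: 0.63
```

```bash
python3 go.py .486 .1265 .022 7.8
```

```text
t 3.2 pos [0.493 0.128 0.035] q [-0.303  0.892 -0.063  2.064  0.274  0.174 -2.046] F [-0.393 -0.629 -0.366] open 0.630
axes x [ 0.017  0.009 -1.   ] y [ 0.137 -0.991 -0.006]
shift mm [ -7.439  -1.155 -12.866] frac [-0.03  -0.005 -0.051] rows 0.29812765214190445 turn deg [-0.508  0.974 -0.042] frac [-0.006  0.011 -0.   ] rows 0.12800552368681561
```

Call:
send_rows(
  commands=[-0.03, -0.005, -0.045, -0.005, 0.011, 0, 0.37, -0.005, 0, -0.01, 0, 0, 0, 0.37, 0, 0, 0, 0, 0, 0, 1, 0, 0, 0, 0, 0, 0, 1, 0, 0, 0, 0, 0, 0, 1, 0, 0, 0, 0, 0, 0, 1],
)

```text
clock: 3.8
tool_pos: [0.4861, 0.1273, 0.0236]
eef_rot: [0.707, 0.049, -0.704, 0.048]
contact_force: [-0.2, -0.7, -1.9]
opening: 0.362
```

```bash
python3 go.py .486 .1265 .022 7.8
```

```text
t 3.8 pos [0.486 0.127 0.024] q [-0.313  0.914 -0.056  2.072  0.274  0.159 -2.051] F [-0.175 -0.717 -1.924] open 0.362
axes x [ 0.003  0.003 -1.   ] y [ 0.136 -0.991 -0.002]
shift mm [-0.084 -0.819 -1.552] frac [-0.    -0.003 -0.006] rows 0.03512970303757021 turn deg [-0.148  0.188 -0.039] frac [-0.002  0.002 -0.   ] rows 0.028232294313659048
```

Call:
send_rows(
  commands=[0, 0, 0.1, 0, 0, 0, 1, 0, 0, 0.19, 0, 0, 0, 1, 0, 0, 0.15, 0, 0, 0, 1, -0.01, 0.19, 0, 0, 0, -0.007, 1, -0.01, 0.19, 0, 0, 0, -0.007, 1, -0.01, 0.19, 0, 0, 0, -0.007, 1, -0.01, 0.19, 0, 0, 0, -0.007, 1, -0.01, 0.19, 0, 0, 0, -0.007, 1, -0.01, 0.1, 0, 0, 0, -0.007, 1, 0, 0, 0, 0, 0, 0, 1],
)

```text
clock: 4.8
tool_pos: [0.466, 0.3931, 0.137]
eef_rot: [-0.706, -0.019, 0.708, -0.02]
contact_force: [-0.1, -0.6, -2.8]
opening: 0.362
```

```bash
python3 go.py .472 .4026 .0096 3.7;python3 - <<'E'
from h import *
s=shot("top");cv2.imwrite("pics/t2.png",cv2.resize(s["image"][120:270,150:350],None,fx=4,fy=4,interpolation=cv2.INTER_CUBIC))
E
```

```text
t 4.8 pos [0.466 0.393 0.137] q [-0.727  0.798 -0.086  1.702  0.099  0.649 -2.381] F [-0.148 -0.567 -2.787] open 0.362
axes x [-0.004 -0.001 -1.   ] y [ 0.056 -0.998  0.001]
shift mm [   5.999    9.509 -127.434] frac [ 0.024  0.038 -0.51 ] rows 2.558589213581546 turn deg [ 0.056 -0.213  0.496] frac [ 0.001 -0.002  0.006] rows 0.06323572046939986
```

View pics/t2.png

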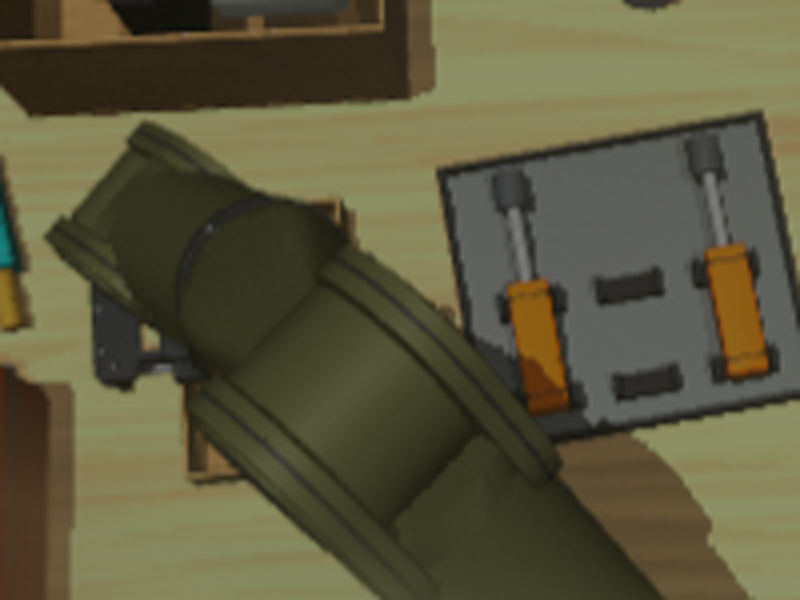

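The middle cradle is empty, with its saddles showing at zoom (628,286) and (648,382). The neighbouring tools haven't moved, and the gripper is over the box. I'll lower now.

Call:
send_rows(
  commands=[0.024, 0.038, -0.1, 0, -0.002, 0.006, 1, 0, 0, -0.12, 0, 0, 0, 1, 0, 0, -0.12, 0, 0, 0, 1, 0, 0, -0.08, 0, 0, 0, 1, 0, 0, -0.03, 0, 0, 0, 1, 0, 0, 0, 0, 0, 0, 1],
)

```text
clock: 5.45
tool_pos: [0.4755, 0.3869, 0.0207]
eef_rot: [-0.706, -0.014, 0.707, -0.024]
contact_force: [-0.1, 0.1, -1.9]
opening: 0.36
```

```bash
python3 go.py .472 .4026 .0096 3.7
```

```text
t 5.5 pos [0.475 0.387 0.021] q [-0.733  0.982 -0.055  1.72   0.128  0.454 -2.396] F [-0.118  0.069 -1.931] open 0.360
axes x [-0.001 -0.015 -1.   ] y [ 0.054 -0.998  0.015]
shift mm [ -3.453  15.688 -11.138] frac [-0.014  0.063 -0.045] rows 0.3909381970642182 turn deg [ 0.854 -0.055  0.589] frac [ 0.009 -0.001  0.007] rows 0.1208823981503386
```

Call:
send_rows(
  commands=[-0.014, 0.06, -0.02, 0.009, 0, 0, 1, 0, 0.005, -0.02, 0, 0, 0, 1, 0, 0, 0, 0, 0, 0, 1],
)

```text
clock: 5.75
tool_pos: [0.4736, 0.4039, 0.0125]
eef_rot: [0.707, 0.019, -0.706, 0.018]
contact_force: [0.3, -1.0, -2.7]
opening: 0.362
```

```bash
python3 go.py .472 .4026 .0096 3.7
```

```text
t 5.8 pos [0.474 0.404 0.012] q [-0.746  1.    -0.061  1.703  0.121  0.44  -2.407] F [ 0.264 -1.044 -2.712] open 0.362
axes x [ 0.002  0.002 -1.   ] y [ 0.052 -0.999 -0.002]
shift mm [-1.578 -1.28  -2.877] frac [-0.006 -0.005 -0.012] rows 0.07044423932142697 turn deg [-0.117  0.095  0.712] frac [-0.001  0.001  0.008] rows 0.08471101177273048
```

Call:
send_rows(
  commands=[0, 0, -0.008, 0, 0, 0, 1, 0, 0, 0, 0, 0, 0, 0.35, 0, 0, 0, 0, 0, 0, 0.35, 0, 0, 0, 0, 0, 0, 0.35, 0, 0, 0, 0, 0, 0, 0.35, 0, 0, 0.1, 0, 0, 0, 0.35, 0, 0, 0.19, 0, 0, 0, 0.35, 0, 0, 0.19, 0, 0, 0, 0.35, 0, -0.05, 0.19, 0, 0, 0, 0.35, 0, -0.1, 0.19, 0, 0, 0, 0, 0, -0.19, 0.05, 0, 0, 0, 0, 0, -0.19, 0, 0, 0, 0, 0],
)

```text
clock: 6.95
tool_pos: [0.4725, 0.2792, 0.2452]
eef_rot: [0.71, 0.027, -0.703, 0.019]
contact_force: [1.1, 0.2, 0.3]
opening: 0.898
```

Call:
send_rows(
  commands=[0, -0.19, 0, 0, 0, 0, 0, 0, -0.19, 0, 0, 0, 0, 0, 0, -0.19, 0, 0, 0, 0, 0, 0, -0.19, 0, 0, 0, 0, 0],
)

```text
clock: 7.35
tool_pos: [0.4725, 0.0827, 0.2483]
eef_rot: [0.712, 0.029, -0.701, 0.019]
contact_force: [1.5, -0.4, 0.5]
opening: 1.001
```

```bash
python3 go.py .472 .1 .25 0;python3 - <<'E'
from h import *
s=shot("top");cv2.imwrite("pics/t3.png",s["image"])
s=shot("side");cv2.imwrite("pics/s3.png",s["image"])
E
```

```text
t 7.3 pos [0.472 0.083 0.248] q [-0.159  0.482 -0.156  1.997  0.104  0.651 -1.882] F [ 1.548 -0.395  0.465] open 1.001
axes x [ 0.016  0.015 -1.   ] y [ 0.067 -0.998 -0.013]
shift mm [-0.452 17.288  1.722] frac [-0.002  0.069  0.007] rows 0.3475886922898397 turn deg [-0.802  0.941 -3.861] frac [-0.009  0.01  -0.043] rows 0.4719646751359969
```

View pics/t3.png

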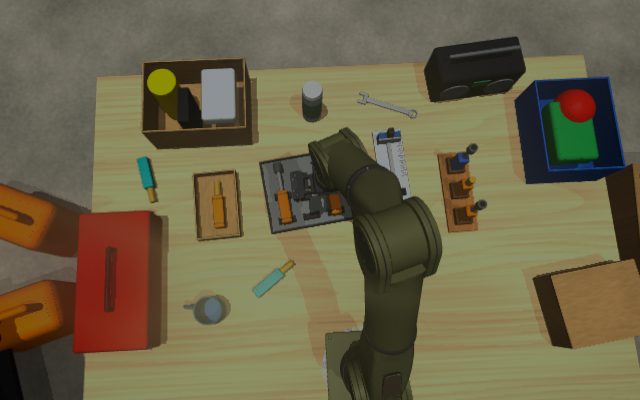

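View pics/s3.png

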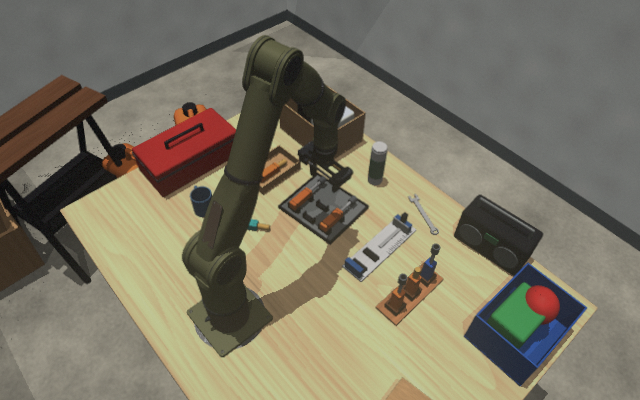

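The drift lies in the box (top view (218,205)), and the stand and gauge are clear. Next I'll identify the arm kinematics from the logged poses so I can plan the sideways grasp.

```bash
cat > kin.py <<'E'
import numpy as np, itertools
from scipy.spatial.transform import Rotation as R
from scipy.optimize import least_squares
D=[([1.36379394,.68998212,-.19453878,1.56638038,.15732757,.90247099,-.21512208],[.14885644,-.6063515,.23790213]),
([.371,.388,-.193,1.915,.094,.849,-1.314],[.4424,-.1537,.3123]),([-.305,.714,-.145,2.018,.219,.413,-2.044],[.486,.155,.1301]),
([-.275,.771,-.116,2.045,.252,.328,-2.027],[.4908,.1278,.0977]),([-.303,.892,-.063,2.064,.274,.174,-2.046],[.4934,.1277,.0349]),
([-.313,.914,-.056,2.072,.274,.159,-2.051],[.4861,.1273,.0236]),([-.727,.798,-.086,1.702,.099,.649,-2.381],[.466,.3931,.137]),
([-.733,.982,-.055,1.72,.128,.454,-2.396],[.4755,.3869,.0207]),([-.746,1.,-.061,1.703,.121,.440,-2.407],[.4736,.4039,.0125]),
([-.159,.482,-.156,1.997,.104,.651,-1.882],[.4725,.0827,.2483])]
def ry(a): return R.from_euler('y',a)
def rz(a): return R.from_euler('z',a)
def fk(q,p,s,full=False):
    h,L1,L2,d,a,b,x0=p
    A=rz(s[0]*q[0])*ry(q[1])*rz(s[1]*q[2]); B=A*ry(q[3])*rz(s[2]*q[4]); C=B*ry(q[5])
    sh=np.array([x0,0,h]); el=sh+A.apply([a,0,L1]); w=el+B.apply([-a,0,L2]) ; 
    t=w+C.apply([b,0,d])
    if full: return el,w,t,C*rz(s[3]*q[6])
    return t
def fit():
    best=None
    for s in itertools.product([-1],[1,-1],[1,-1]):
        f=lambda p:np.concatenate([fk(np.array(q),p,s)-t for q,t in D])
        o=least_squares(f,[.33,.4,.4,.25,0,0,0])
        if best is None or o.cost<best[0].cost: best=(o,s)
        print(s,np.sqrt(np.mean(o.fun**2)),o.x.round(4))
    return best
if __name__=="__main__": fit()
E
python3 kin.py
```

```text
(-1, 1, 1) 0.01723497377590869 [-0.0973  0.6621  0.3941 -0.0791 -0.0462  0.0649  0.0554]
(-1, 1, -1) 0.008512797608597642 [-0.2853  0.6003  0.3672 -0.2967 -0.013   0.046   0.0378]
(-1, -1, 1) 0.006051405371144947 [-0.2585  0.5525  0.3345 -0.2805  0.0055  0.0112  0.0203]
(-1, -1, -1) 0.015441461219071284 [ 0.8717  0.6945  0.4104  0.9009 -0.0556  0.0645  0.0299]
```

```bash
cat >> go.py <<'E'
    import json
    s=telemetry.get_state(); open("log.jsonl","a").write(json.dumps([list(map(float,s["q"])),list(map(float,s["tool_pos"])),list(map(float,s["eef_rot"]))])+"\n")
E
python3 go.py .45 -.45 .3 92 0; python3 - <<'E'
from h import *
a=shot("top");b=shot("side")
cv2.imwrite("pics/z4.png",cv2.resize(b["image"][225:325,350:460],None,fx=6,fy=6,interpolation=cv2.INTER_CUBIC))
cv2.imwrite("pics/z5.png",cv2.resize(a["image"][130:240,360:500],None,fx=5,fy=5,interpolation=cv2.INTER_CUBIC))
E
```

```text
File "go.py", line 19
    import json
IndentationError: unexpected indent
```

View pics/z4.png

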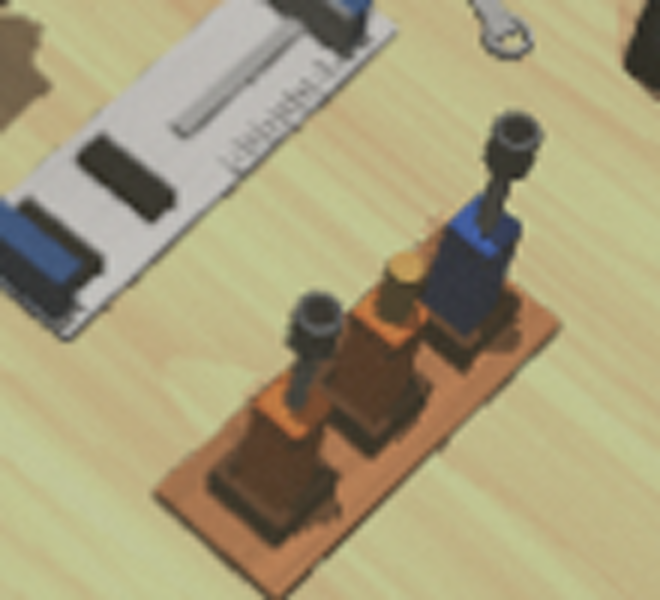

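View pics/z5.png

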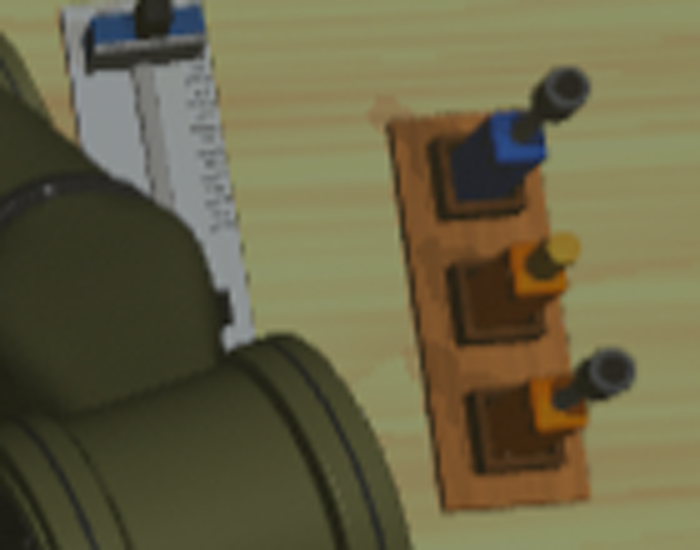

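The side view shows the good driver's head at zoom (320,310) and its grip top at (291,404). In the top view the nose is at (611,371). I'll triangulate from both.

```bash
sed -i 's/^    import json/import json/; s/^    s=telemetry.get_state(); open/s=telemetry.get_state(); open/' go.py
python3 go.py .45 -.45 .3 92 0; python3 - <<'E'
from h import *
np.set_printoptions(precision=4,suppress=True)
a=shot("top");b=shot("side")
zs=lambda p:np.array(p)/6+[350-.42,225-.42]
zt=lambda p:np.array(p)/5+[360-.4,130-.4]
print(tri(a,zt([(611,371),(560,405),(565,88),(515,138)]),b,zs([(320,310),(291,404),(517,131),(484,226)])))
print(plane(b,zs([(320,310)]),.202),plane(b,zs([(291,404)]),.112))
print('stand side z.012',plane(b,zs([(155,492),(280,598),(560,325)]),.012))
print('anvil top',plane(b,zs([(0,203),(80,285)]),.055))
E
```

```text
t 7.5 pos [0.473 0.083 0.248] q [-0.16   0.483 -0.156  1.995  0.104  0.652 -1.887] F [ 0.239  1.102 -0.246] open 0.998
axes x [ 0.016  0.014 -1.   ] y [ 0.064 -0.998 -0.013]
shift mm [ -22.844 -533.218   51.861] frac [-0.091 -2.133  0.207] rows 10.724415403459506 turn deg [-1.343  0.069 88.361] frac [-0.015  0.001  0.982] rows 10.287698410340656
[[ 0.4241 -0.3343  0.2059  0.0002]
 [ 0.4221 -0.3349  0.1151  0.0017]
 [ 0.584  -0.3291  0.2032  0.0006]
 [ 0.5835 -0.329   0.1116  0.    ]]
[[ 0.4264 -0.3331  0.202 ]] [[ 0.4228 -0.3337  0.112 ]]
stand side z.012 [[ 0.3781 -0.2927  0.012 ]
 [ 0.3834 -0.3811  0.012 ]
 [ 0.6281 -0.3727  0.012 ]]
anvil top [[ 0.4226 -0.1199  0.055 ]
 [ 0.4188 -0.1883  0.055 ]]
```

Call:
send_rows(
  commands=[0, -0.19, 0.03, 0, 0, 0.09, 0, 0, -0.19, 0.03, 0, 0, 0.09, 0, 0, -0.19, 0.03, 0, 0, 0.09, 0, 0, -0.19, 0.03, 0, 0, 0.09, 0, 0, -0.19, 0.03, 0, 0, 0.09, 0, 0, -0.19, 0.03, 0, 0, 0.09, 0, 0, -0.19, 0.03, 0, 0, 0.09, 0, -0.02, -0.19, 0, 0, 0, 0.09, 0, -0.02, -0.19, 0, 0, 0, 0.09, 0, -0.02, -0.19, 0, 0, 0, 0.09, 0, -0.02, -0.19, 0, 0, 0, 0.09, 0, 0, -0.1, 0, 0, 0, 0, 0],
)

```text
clock: 8.85
tool_pos: [0.4638, -0.4482, 0.3037]
eef_rot: [0.465, 0.545, -0.459, 0.525]
contact_force: [-0.5, -0.8, -0.4]
opening: 1.001
```

```bash
python3 go.py .43 -.45 .22 92 60
```

```text
t 8.8 pos [ 0.464 -0.448  0.304] q [ 1.021  0.726 -0.641  1.37   0.422  1.214  0.49 ] F [-0.46  -0.759 -0.364] open 1.001
axes x [-0.017  0.025 -1.   ] y [ 0.989  0.145 -0.013]
shift mm [-33.85   -1.811 -83.696] frac [-0.135 -0.007 -0.335] rows 1.806006179714409 turn deg [58.282  4.593 -6.129] frac [ 0.648  0.051 -0.068] rows 6.843177549560997
```

Call:
send_rows(
  commands=[-0.02, 0.01, -0.03, 0.092, 0.007, -0.01, 0.3, -0.02, 0.01, -0.03, 0.092, 0.007, -0.01, 0.3, -0.02, 0.01, -0.03, 0.092, 0.007, -0.01, 0.3, -0.02, 0.01, -0.03, 0.092, 0.007, -0.01, 0.3, -0.02, 0.01, -0.03, 0.092, 0.007, -0.01, 0.3, -0.02, 0.01, -0.03, 0.092, 0.007, -0.01, 0.3, -0.02, 0.01, -0.03, 0.092, 0.007, -0.01, 0.3],
)

```text
clock: 9.55
tool_pos: [0.4436, -0.4235, 0.2562]
eef_rot: [0.676, 0.694, -0.163, 0.187]
contact_force: [0.5, 0.5, -0.1]
opening: 0.698
```

```bash
python3 go.py .426 -.402 .1125 92 60
```

```text
t 9.6 pos [ 0.444 -0.423  0.256] q [ 1.162  1.258 -0.77   0.776 -0.103  1.97   0.615] F [ 0.458  0.515 -0.06 ] open 0.698
axes x [-0.016  0.877 -0.481] y [0.999 0.033 0.027]
shift mm [ -17.626   21.481 -143.667] frac [-0.071  0.086 -0.575] rows 2.9265879819264153 turn deg [-1.287  1.478  0.091] frac [-0.014  0.016  0.001] rows 0.22843145046850147
```

```bash
cat > kin2.py <<'E'
import json,numpy as np,itertools
from kin import D,rz,ry,R
from scipy.optimize import least_squares
L=[json.loads(l) for l in open("log.jsonl")]
Q=[np.array(q) for q,_ in D]+[np.array(l[0]) for l in L]; T=[np.array(t) for _,t in D]+[np.array(l[1]) for l in L]
def fk(q,p,s):
    h,L1,L2,d,y1,y2,y3=p[:7]
    A=rz(-q[0])*ry(q[1]);A3=A*rz(s[0]*q[2]);B=A3*ry(q[3]);B5=B*rz(s[1]*q[4]);C=B5*ry(q[5])
    t=np.array([0,0,h])+rz(-q[0]).apply([0,y1,0])+A3.apply([0,y2,L1])+B5.apply([0,y3,L2])+C.apply([0,0,d]);return t,C
if __name__=="__main__":
  for s in itertools.product([1,-1],[1,-1]):
    o=least_squares(lambda p:np.concatenate([fk(q,p,s)[0]-t for q,t in zip(Q,T)]),[.3,.5,.35,.25,0,0,0])
    print(s,np.sqrt(np.mean(o.fun**2)),o.x.round(4))
    if s==(-1,-1): np.save("kp.npy",o.x)
    C=fk(Q[-1],o.x,s)[1]; print('tool axis',C.apply([0,0,1]).round(3), o.fun.reshape(-1,3)[-1].round(3))
E
python3 kin2.py
```

```text
(1, 1) 0.07004666387933388 [-0.0625  0.6923  0.22    0.1393  0.3737 -0.2787 -0.0435]
tool axis [-0.628  0.611 -0.481] [-0.188 -0.188 -0.013]
(1, -1) 0.06934431631457223 [-0.2157  0.5713  0.269  -0.1112  0.4339 -0.1141 -0.2901]
tool axis [-0.488  0.628 -0.606] [-0.125 -0.258 -0.052]
(-1, 1) 0.03234009607541014 [ 0.2613  0.4978  0.3711  0.1863 -0.0448 -0.201   0.1736]
tool axis [-0.125  0.785 -0.606] [-0.042 -0.096 -0.082]
(-1, -1) 0.00016800847443362868 [ 3.468e-01  5.635e-01  3.447e-01  3.261e-01 -1.870e-02 -2.690e-02
 -3.000e-04]
tool axis [-0.016  0.877 -0.481] [-0.  0. -0.]
```

```bash
cat > ik.py <<'E'
import numpy as np,json
from kin2 import fk
from kin import rz,R
from scipy.optimize import least_squares
kp=np.load("kp.npy");S=(-1,-1)
lo=np.array([-3.01,-.46,-1.47,.13,-1,.04,-2.66]);hi=np.array([3.01,2.08,1.51,2.56,4.14,2.09,2.66])
def full(q):
    t,C=fk(q,kp,S); M=(C*rz(-q[6])).as_matrix(); return t,M[:,2],M[:,1]*0+M[:,JI]*JS
JI,JS=1,1
def jawfit():
    global JI,JS
    L=[json.loads(l) for l in open("log.jsonl")]
    for i in(0,1):
        e=[fk(np.array(q),kp,S)[1]*rz(-q[6]) for q,_,_ in L]
        v=[m.as_matrix()[:,i]@R.from_quat(r).as_matrix()[:,1] for m,(_,_,r) in zip(e,L)]
        print(i,np.round(v,3))
        if abs(np.mean(v))>.95: JI,JS=i,np.sign(v[0])
def solve(pos,yaw,pitch,q0,jaw=None,n=25,seed=0):
    y=np.radians(yaw);p=np.radians(pitch)
    f=np.array([np.cos(y),np.sin(y),0]);l=np.array([-np.sin(y),np.cos(y),0])
    tx=-np.cos(p)*np.array([0,0,1])+np.sin(p)*f;rng=np.random.default_rng(seed);out=[]
    for k in range(n):
        g=np.clip(np.array(q0)+ (rng.normal(0,.5,7) if k else 0),lo+.02,hi-.02)
        for sg in (1,-1):
            def e(q):
                t,a,j=full(q); return np.r_[(t-pos)*10,(a-tx)*3,(j-sg*l)*3,(q-q0)*.003]
            o=least_squares(e,g,bounds=(lo,hi))
            if np.abs(o.fun[:9]).max()<.02: out.append((np.linalg.norm(o.x-q0),sg,o.x.round(2),np.minimum(o.x-lo,hi-o.x).min().round(2)))
    out.sort(key=lambda a:a[0]);u=[]
    for a in out:
        if not any(np.abs(a[2]-b[2]).max()<.15 for b in u):u.append(a)
    return u[:4]
E
python3 - <<'E'
import ik,numpy as np
ik.jawfit();print(ik.JI,ik.JS)
q=[ 1.162,1.258,-0.77,0.776,-0.103,1.97,0.615]
P=np.array([.424,-.3355,.074])
for yaw,c in((92,q),(2,q)):
  for p in (60,50,45,40):
    d=np.array([np.cos(np.radians(yaw))*np.sin(np.radians(p)),np.sin(np.radians(yaw))*np.sin(np.radians(p)),-np.cos(np.radians(p))])
    print(yaw,p); [print('  ',x) for x in ik.solve(P+.015*d,yaw,p,np.array(c))]
E
```

```text
0 [-1. -1. -1.]
1 [ 0.  0. -0.]
0 -1.0
92 60
   (np.float64(0.6848679465252384), -1, array([ 1.19,  1.37, -0.74,  1.21,  0.01,  1.47,  0.71]), np.float64(0.62))
   (np.float64(2.763342293281459), 1, array([ 0.8 ,  1.29,  0.21,  1.24, -0.69,  1.65, -1.81]), np.float64(0.31))
92 50
   (np.float64(0.8902084096343423), -1, array([ 1.18,  1.28, -0.73,  1.33,  0.08,  1.3 ,  0.67]), np.float64(0.74))
   (np.float64(2.80900201803818), 1, array([ 0.74,  1.21,  0.27,  1.36, -0.7 ,  1.47, -1.77]), np.float64(0.3))
92 45
   (np.float64(1.0010433443925835), -1, array([ 1.18,  1.24, -0.72,  1.4 ,  0.12,  1.22,  0.64]), np.float64(0.75))
   (np.float64(2.8437694795578587), 1, array([ 0.7 ,  1.17,  0.31,  1.43, -0.71,  1.39, -1.75]), np.float64(0.29))
92 40
   (np.float64(1.116114621475208), -1, array([ 1.16,  1.19, -0.71,  1.46,  0.16,  1.13,  0.61]), np.float64(0.76))
   (np.float64(2.8859351751401223), 1, array([ 0.66,  1.13,  0.34,  1.49, -0.73,  1.3 , -1.72]), np.float64(0.27))
2 60
   (np.float64(3.4070505388003443), 1, array([ 1.78,  1.78, -1.47,  2.35,  2.46,  0.79,  0.78]), np.float64(0.0))
   (np.float64(4.524356998364276), -1, array([ 1.78,  1.78, -1.47,  2.35,  2.46,  0.79, -2.37]), np.float64(0.0))
2 50
   (np.float64(3.2209568960439583), 1, array([ 1.69,  1.64, -1.47,  2.34,  2.31,  0.88,  0.71]), np.float64(0.0))
   (np.float64(4.431580099229546), -1, array([ 1.69,  1.64, -1.47,  2.34,  2.31,  0.88, -2.43]), np.float64(0.0))
2 45
   (np.float64(3.1170741815855068), 1, array([ 1.64,  1.57, -1.47,  2.33,  2.21,  0.91,  0.7 ]), np.float64(0.0))
   (np.float64(4.362837251482661), -1, array([ 1.64,  1.57, -1.47,  2.33,  2.21,  0.91, -2.44]), np.float64(0.0))
2 40
   (np.float64(3.007155277148766), 1, array([ 1.6 ,  1.52, -1.47,  2.3 ,  2.11,  0.94,  0.71]), np.float64(0.0))
   (np.float64(4.2801663208393075), -1, array([ 1.6 ,  1.52, -1.47,  2.3 ,  2.11,  0.94, -2.43]), np.float64(0.0))
```

```bash
python3 - <<'E'
import ik,numpy as np
ik.JI,ik.JS=0,-1.
q=np.array([1.19,1.37,-.74,1.21,.01,1.47,.71])
for name,c,z,yaw in(("gauge",(.477,-.1445),.038,3.6),("tray",(.4858,.1265),.036,7.8)):
  for p in(-30,-20):
    y=np.radians(yaw);f=np.array([np.cos(y),np.sin(y),0]);pr=np.radians(p)
    d=np.sin(pr)*f+np.array([0,0,-np.cos(pr)])
    pos=np.array([*c,z])+.012*f+.015*d
    for up in(0,.12):
      print(name,p,up,pos.round(4));[print('  ',x) for x in ik.solve(pos+[0,0,up],yaw,p,q)]
E
```

```text
gauge -30 0 [ 0.4815 -0.1442  0.025 ]
   (np.float64(1.1473539770658592), 1, array([ 0.54,  1.22, -0.84,  1.56,  0.79,  1.34,  1.07]), np.float64(0.63))
   (np.float64(2.573028415230626), -1, array([-0.03,  1.11,  0.31,  1.59, -0.18,  0.99, -1.18]), np.float64(0.82))
gauge -30 0.12 [ 0.4815 -0.1442  0.025 ]
   (np.float64(1.1041191923728613), 1, array([ 0.58,  1.06, -0.93,  1.54,  0.68,  1.5 ,  1.1 ]), np.float64(0.54))
   (np.float64(2.5817834337778294), -1, array([ 0.04,  0.91,  0.17,  1.57, -0.01,  1.18, -1.31]), np.float64(0.91))
gauge -20 0 [ 0.4839 -0.1441  0.0239]
   (np.float64(1.271973695486061), 1, array([ 0.6 ,  1.16, -0.87,  1.71,  0.9 ,  1.15,  0.96]), np.float64(0.6))
   (np.float64(2.6047642754796345), -1, array([-0.05,  1.05,  0.38,  1.75, -0.35,  0.75, -1.01]), np.float64(0.65))
gauge -20 0.12 [ 0.4839 -0.1441  0.0239]
   (np.float64(1.185646100495859), 1, array([ 0.65,  1.  , -0.97,  1.68,  0.76,  1.31,  1.04]), np.float64(0.5))
   (np.float64(2.6265165684287757), -1, array([ 0.02,  0.83,  0.24,  1.72, -0.1 ,  0.94, -1.22]), np.float64(0.84))
tray -30 0 [0.4903 0.12
[... 336 characters left out ...]
 -0.95,  1.5 ,  0.56,  1.43,  0.8 ]), np.float64(0.52))
   (np.float64(2.9712321569592595), -1, array([-0.33,  0.92,  0.08,  1.54, -0.14,  1.21, -1.62]), np.float64(0.86))
tray -20 0 [0.4926 0.1274 0.0219]
   (np.float64(1.4666319354951307), 1, array([ 0.15,  1.18, -0.89,  1.68,  0.8 ,  1.08,  0.65]), np.float64(0.58))
   (np.float64(3.007323845579079), -1, array([-0.47,  1.05,  0.29,  1.72, -0.42,  0.8 , -1.35]), np.float64(0.58))
tray -20 0.12 [0.4926 0.1274 0.0219]
   (np.float64(1.3664865860195812), 1, array([ 0.18,  1.01, -0.98,  1.66,  0.66,  1.24,  0.72]), np.float64(0.49))
   (np.float64(3.04554328051057), -1, array([-0.39,  0.84,  0.16,  1.69, -0.2 ,  0.98, -1.56]), np.float64(0.8))
```

Call:
send_rows(
  commands=[-0.035, 0.02, -0.14, -0.014, 0.016, 0, 0.3, -0.03, 0.02, -0.14, 0, 0, 0, 0.3, 0, 0.02, -0.14, 0, 0, 0, 0.3, 0, 0.015, -0.12, 0, 0, 0, 0.3, 0, 0, 0, 0, 0, 0, 0.3],
)

```text
clock: 10.05
tool_pos: [0.4318, -0.3982, 0.1061]
eef_rot: [0.67, 0.698, -0.177, 0.181]
contact_force: [-0.2, -0.3, -0.2]
opening: 0.703
```

```bash
python3 go.py .426 -.402 .1125 92 60
```

```text
t 10.1 pos [ 0.432 -0.398  0.106] q [ 1.17   1.393 -0.73   0.912 -0.002  1.757  0.71 ] F [-0.165 -0.332 -0.189] open 0.703
axes x [-0.038  0.871 -0.49 ] y [ 0.999  0.04  -0.005]
shift mm [-5.798 -3.795  6.416] frac [-0.023 -0.015  0.026] rows 0.18887064056254876 turn deg [-0.674 -0.339 -0.303] frac [-0.007 -0.004 -0.003] rows 0.09461369974045863
```

Call:
send_rows(
  commands=[-0.025, 0, 0.015, -0.007, -0.004, -0.003, 0.3, -0.008, 0.07, -0.035, 0, 0, 0, 0.3, 0, 0.07, -0.04, 0, 0, 0, 0.3, 0, 0, 0, 0, 0, 0, 0.3],
)

```text
clock: 10.45
tool_pos: [0.4302, -0.36, 0.0949]
eef_rot: [0.67, 0.696, -0.177, 0.189]
contact_force: [0.5, -0.3, 1.0]
opening: 0.699
```

```bash
python3 go.py .4236 -.3225 .0665 92 60;python3 - <<'E'
from h import *
a=shot("top");b=shot("side")
cv2.imwrite("pics/z6.png",cv2.resize(b["image"][225:325,340:460],None,fx=5,fy=5,interpolation=cv2.INTER_CUBIC))
cv2.imwrite("pics/z7.png",cv2.resize(a["image"][130:250,400:540],None,fx=5,fy=5,interpolation=cv2.INTER_CUBIC))
E
```

```text
t 10.4 pos [ 0.43  -0.36   0.095] q [ 1.185  1.365 -0.742  1.078  0.     1.609  0.709] F [ 0.503 -0.298  0.998] open 0.699
axes x [-0.031  0.865 -0.501] y [0.999 0.04  0.007]
shift mm [ -6.624  37.501 -28.421] frac [-0.026  0.15  -0.114] rows 0.9503539619017927 turn deg [ 0.025  0.391 -0.299] frac [ 0.     0.004 -0.003] rows 0.057370182184918274
```

View pics/z6.png

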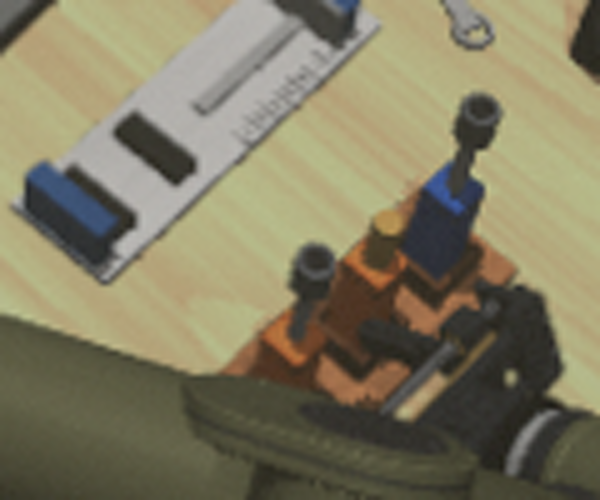

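View pics/z7.png

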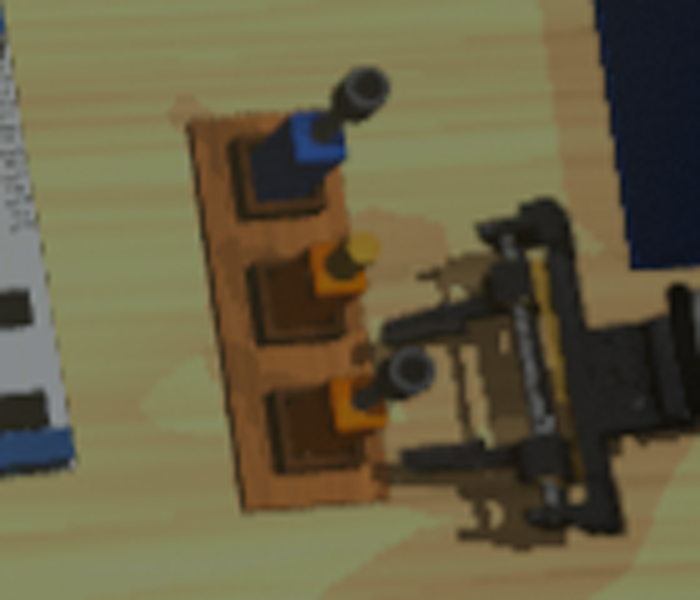

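In the top view the two fingertips (zoom (395,325) and (400,455)) sit on either side of the near driver (360,405). The gripper needs about 6 mm towards -x. I'll correct that and advance.

Call:
send_rows(
  commands=[-0.028, 0, -0.02, 0, 0.004, -0.003, 0.3, 0, 0.05, -0.045, 0, 0, 0, 0.3, 0, 0, 0, 0, 0, 0, 0.3],
)

```text
clock: 10.85
tool_pos: [0.4249, -0.3533, 0.0802]
eef_rot: [0.673, 0.691, -0.182, 0.19]
contact_force: [-0.4, 1.0, -0.2]
opening: 0.7
```

```bash
python3 go.py .4236 -.3225 .0665 92 60
```

```text
t 10.8 pos [ 0.425 -0.353  0.08 ] q [ 1.195  1.37  -0.737  1.122  0.008  1.556  0.712] F [-0.441  1.042 -0.241] open 0.700
axes x [-0.023  0.861 -0.508] y [1.    0.029 0.004]
shift mm [ -1.253  30.772 -13.652] frac [-0.005  0.123 -0.055] rows 0.6737534903242923 turn deg [0.553 0.241 0.362] frac [0.006 0.003 0.004] rows 0.08188571518060263
```

Call:
send_rows(
  commands=[-0.005, 0.06, -0.03, 0.006, 0.002, 0.004, 0.3, 0, 0.06, -0.025, 0, 0, 0, 0.3, 0, 0.02, 0, 0, 0, 0, 0.3, 0, 0, 0, 0, 0, 0, 0.3],
)

```text
clock: 11.25
tool_pos: [0.424, -0.323, 0.0673]
eef_rot: [0.673, 0.692, -0.182, 0.188]
contact_force: [0.4, -0.3, -1.1]
opening: 0.703
```

```bash
python3 go.py .4236 -.3225 .0665 92 60
```

```text
t 11.2 pos [ 0.424 -0.323  0.067] q [ 1.195  1.369 -0.742  1.217  0.007  1.464  0.705] F [ 0.39  -0.276 -1.073] open 0.703
axes x [-0.023  0.863 -0.505] y [1.    0.028 0.002]
shift mm [-0.358  0.538 -0.801] frac [-0.001  0.002 -0.003] rows 0.020576629082136838 turn deg [0.346 0.122 0.378] frac [0.004 0.001 0.004] rows 0.06133302293547208
```

Call:
send_rows(
  commands=[0, 0, 0, 0, 0, 0, 1, 0, 0, 0, 0, 0, 0, 1, 0, 0, 0, 0, 0, 0, 1, 0, 0, 0, 0, 0, 0, 1, 0, 0, 0.03, 0, 0, 0, 1, 0, 0, 0.06, 0, 0, 0, 1, 0, 0, 0.06, 0, 0, 0, 1],
  newtons=40,
)

```text
clock: 11.95
tool_pos: [0.4235, -0.3268, 0.1051]
eef_rot: [0.674, 0.69, -0.184, 0.189]
contact_force: [0.0, -0.1, -2.1]
opening: 0.359
```

```bash
python3 go.py .4236 -.3225 .25 92 60;python3 - <<'E'
from h import *
b=shot("side")
cv2.imwrite("pics/z8.png",cv2.resize(b["image"][225:325,340:460],None,fx=5,fy=5,interpolation=cv2.INTER_CUBIC))
E
```

```text
t 11.9 pos [ 0.424 -0.327  0.105] q [ 1.203  1.315 -0.753  1.23  -0.015  1.492  0.681] F [ 0.038 -0.06  -2.081] open 0.359
axes x [-0.021  0.86  -0.509] y [ 1.     0.024 -0.   ]
shift mm [  0.067   4.329 144.935] frac [0.    0.017 0.58 ] rows 2.900002576026409 turn deg [0.613 0.007 0.633] frac [0.007 0.    0.007] rows 0.10256610747469573
```

View pics/z8.png

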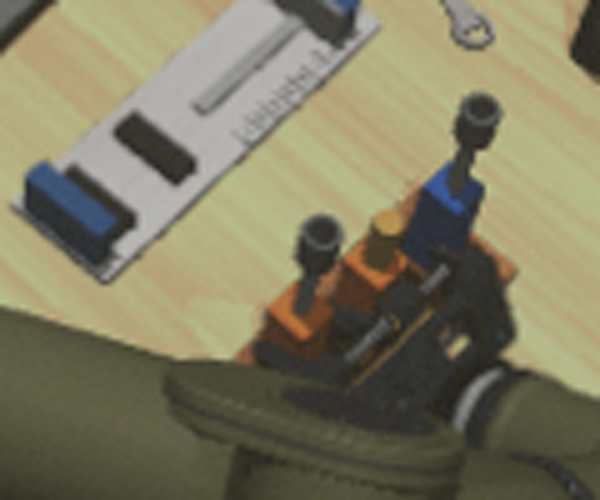

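The side view shows the driver lifted in the fingers, its head risen to zoom (320,235), with the neighbours still in place. Opening is 0.359, about 32 mm.

Call:
send_rows(
  commands=[0, 0, 0.15, 0, 0, 0, 1, 0, 0, 0.19, 0, 0, 0, 1, 0, 0, 0.19, 0, 0, 0, 1, 0, 0, 0.15, 0, 0, 0, 1, 0, 0, 0, 0, 0, 0, 1],
)

```text
clock: 12.5
tool_pos: [0.4233, -0.3259, 0.2872]
eef_rot: [0.673, 0.69, -0.184, 0.192]
contact_force: [0.8, -0.2, -2.8]
opening: 0.359
```

```bash
sed -i 's/def rem(x,y,z,yaw,pitch=0):/def rem(x,y,z,yaw,pitch=0,flip=0):/; s/for f in(1,-1))/for f in((1,-1) if not flip else (flip,)))/' go.py
python3 go.py .4815 -.1442 .2 3.6 -30 -1
```

```text
t 12.5 pos [ 0.423 -0.326  0.287] q [ 1.224  1.082 -0.817  1.218 -0.137  1.67   0.567] F [ 0.821 -0.229 -2.847] open 0.359
axes x [-0.02   0.858 -0.513] y [1.    0.026 0.004]
shift mm [ 58.218 181.732 -87.242] frac [ 0.233  0.727 -0.349] rows 4.196525444208406 turn deg [-71.232  65.443 -68.25 ] frac [-0.791  0.727 -0.758] rows 13.781689794200451
```

Call:
send_rows(
  commands=[0.015, 0.05, 0, -0.056, 0.052, -0.054, 1, 0.015, 0.05, 0, -0.056, 0.052, -0.054, 1, 0.015, 0.05, 0, -0.056, 0.052, -0.054, 1, 0.015, 0.05, 0, -0.056, 0.052, -0.054, 1, 0.015, 0.05, 0, -0.056, 0.052, -0.054, 1, 0.015, 0.05, 0, -0.056, 0.052, -0.054, 1, 0.015, 0.05, 0, -0.056, 0.052, -0.054, 1, 0.015, 0.05, 0, -0.056, 0.052, -0.054, 1],
)

```text
clock: 13.3
tool_pos: [0.446, -0.2268, 0.2807]
eef_rot: [0.661, 0.345, -0.658, 0.106]
contact_force: [1.5, 0.6, -3.6]
opening: 0.357
```

```bash
python3 go.py .4815 -.1442 .2 3.6 -30 -1
```

```text
t 13.3 pos [ 0.446 -0.227  0.281] q [ 0.747  0.621 -0.383  1.663 -0.037  1.123 -0.487] F [ 1.478  0.606 -3.595] open 0.357
axes x [-0.105  0.317 -0.943] y [ 0.595 -0.74  -0.315]
shift mm [ 35.47   82.601 -80.683] frac [ 0.142  0.33  -0.323] rows 2.4158418763600644 turn deg [-29.964  27.788 -27.852] frac [-0.333  0.309 -0.309] rows 5.757225318131892
```

Call:
send_rows(
  commands=[0.02, 0.055, -0.04, -0.055, 0.051, -0.051, 1, 0.02, 0.055, -0.04, -0.055, 0.051, -0.051, 1, 0.02, 0.055, -0.04, -0.055, 0.051, -0.051, 1, 0.02, 0.055, -0.04, -0.055, 0.051, -0.051, 1, 0.02, 0.055, -0.04, -0.055, 0.051, -0.051, 1, 0.02, 0.055, -0.04, -0.055, 0.051, -0.051, 1, 0, 0, 0, 0, 0, 0, 1],
)

```text
clock: 14.0
tool_pos: [0.4746, -0.1304, 0.2176]
eef_rot: [-0.492, -0.009, 0.87, -0.03]
contact_force: [0.5, 0.5, -2.0]
opening: 0.363
```

```bash
python3 go.py .4815 -.1442 .2 3.6 -30 -1;python3 - <<'E'
from h import *
a=shot("top");b=shot("side")
cv2.imwrite("pics/s9.png",cv2.resize(b["image"][160:320,300:460],None,fx=4,fy=4,interpolation=cv2.INTER_CUBIC))
cv2.imwrite("pics/t9.png",cv2.resize(a["image"][110:250,340:500],None,fx=4,fy=4,interpolation=cv2.INTER_CUBIC))
E
```

```text
t 14.0 pos [ 0.475 -0.13   0.218] q [ 0.118  0.803 -0.016  1.543  0.11   1.333 -1.466] F [ 0.455  0.516 -1.988] open 0.363
axes x [-0.515 -0.042 -0.856] y [ 0.061 -0.998  0.013]
shift mm [  6.866 -13.757 -17.579] frac [ 0.027 -0.055 -0.07 ] rows 0.46707178195888377 turn deg [ 0.788 -1.06   0.126] frac [ 0.009 -0.012  0.001] rows 0.15447810592899924
```

View pics/s9.png

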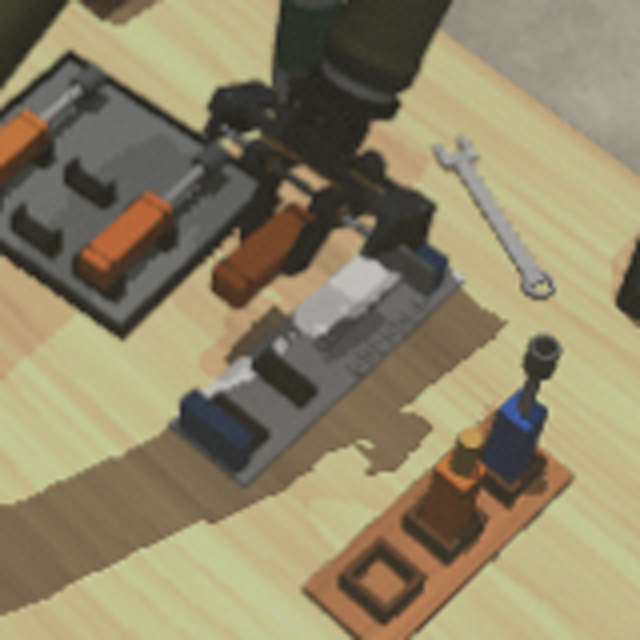

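View pics/t9.png

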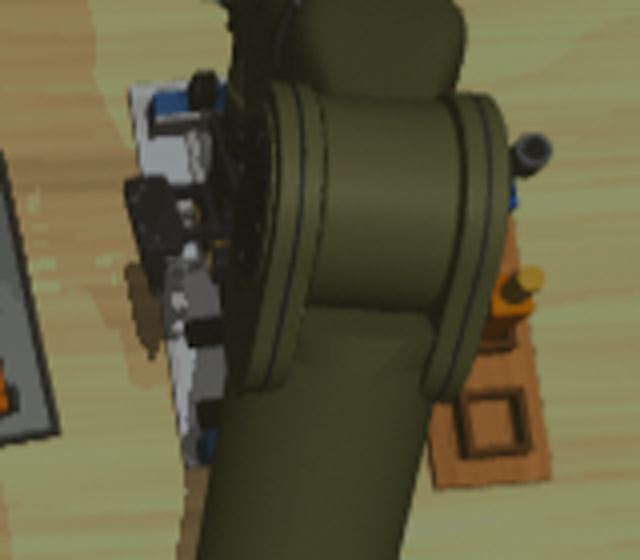

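The driver is held level above the gauge, its butt towards the robot (side zoom (235,290)), and the near cup of the stand is empty. Next I'll refine the anvil position.

```bash
python3 - <<'E'
from h import *
b=shot("side");t=cv2.imread("pics/top0.png")
print(-b["world_to_cam"][:3,:3].T@b["world_to_cam"][:3,3])
cv2.imwrite("pics/s10.png",cv2.resize(b["image"][215:285,340:420],None,fx=8,fy=8,interpolation=cv2.INTER_CUBIC))
cv2.imwrite("pics/t10.png",cv2.resize(t[120:230,365:425],None,fx=5,fy=5,interpolation=cv2.INTER_CUBIC))
cv2.imwrite("pics/t10b.png",cv2.resize(t[175:230,370:420],None,fx=10,fy=10,interpolation=cv2.INTER_CUBIC))
E
```

```text
[-0.29074699 -0.73116194  1.49536603]
```

View pics/s10.png

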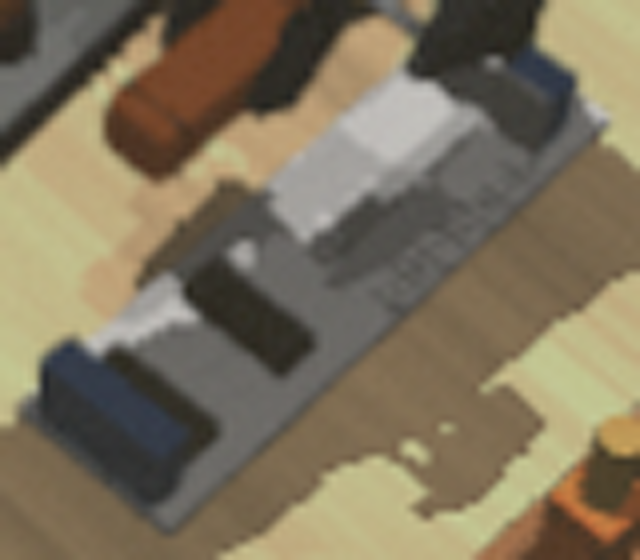

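View pics/t10b.png

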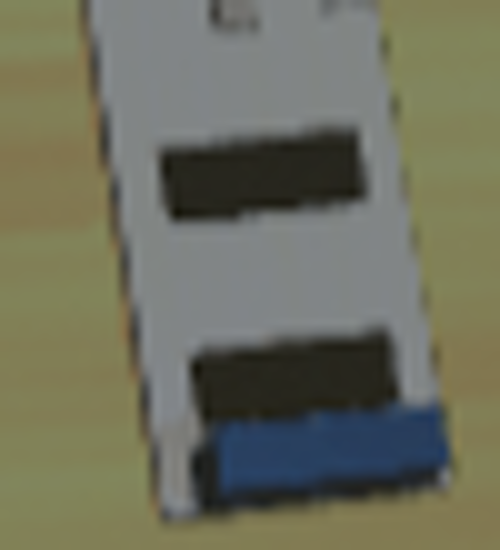

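```bash
python3 - <<'E'
from h import *
np.set_printoptions(precision=4,suppress=True)
a=shot("top");b=shot("side")
zt=lambda p:np.array(p)/10+[370-.45,175-.45]
zs=lambda p:np.array(p)/8+[340-.44,215-.44]
A=plane(a,zt([(215,427),(445,403)]),.055);print('anvil front top T',A,A.mean(0))
A=plane(a,zt([(222,490),(450,468)]),.055);print('anvil back top T',A.mean(0))
for n,Q in(('far',[(158,150),(360,128),(367,195),(172,222)]),):
    A=plane(a,zt(Q),.022);print(n,A,A.mean(0))
A=plane(b,zs([(188,283),(222,248),(318,338),(287,375)]),.020);print('far S',A,A.mean(0))
A=plane(b,zs([(72,345),(192,437)]),.055);print('anvil front top S',A,A.mean(0))
A=plane(b,zs([(45,372),(165,465)]),.055);print('anvil back top S',A,A.mean(0))
E
```

```text
anvil front top T [[ 0.4254 -0.1144  0.055 ]
 [ 0.4292 -0.1834  0.055 ]] [ 0.4273 -0.1489  0.055 ]
anvil back top T [ 0.408  -0.1489  0.055 ]
far [[ 0.5182 -0.11    0.022 ]
 [ 0.522  -0.1727  0.022 ]
 [ 0.5008 -0.1729  0.022 ]
 [ 0.4953 -0.1125  0.022 ]] [ 0.5091 -0.142   0.022 ]
far S [[ 0.5006 -0.1109  0.02  ]
 [ 0.5253 -0.1076  0.02  ]
 [ 0.5233 -0.169   0.02  ]
 [ 0.4993 -0.1734  0.02  ]] [ 0.5121 -0.1402  0.02  ]
anvil front top S [[ 0.4221 -0.1155  0.055 ]
 [ 0.4284 -0.1817  0.055 ]] [ 0.4252 -0.1486  0.055 ]
anvil back top S [[ 0.404  -0.1178  0.055 ]
 [ 0.4102 -0.184   0.055 ]] [ 0.4071 -0.1509  0.055 ]
```

Call:
send_rows(
  commands=[0.037, -0.055, -0.08, 0.009, -0.012, 0, 1, 0, 0, -0.12, 0, 0, 0, 1, 0, 0, -0.12, 0, 0, 0, 1, 0, 0, -0.12, 0, 0, 0, 1, 0, 0, -0.05, 0, 0, 0, 1, 0, 0, 0, 0, 0, 0, 1],
)

```text
clock: 14.85
tool_pos: [0.4812, -0.1624, 0.1015]
eef_rot: [-0.508, -0.006, 0.861, -0.017]
contact_force: [0.3, -0.6, -2.4]
opening: 0.357
```

```bash
python3 go.py .4838 -.1442 .0255 3.6 -30.3 -1;python3 - <<'E'
from h import *
b=shot("side")
cv2.imwrite("pics/s11.png",cv2.resize(b["image"][200:285,330:430],None,fx=7,fy=7,interpolation=cv2.INTER_CUBIC))
E
```

```text
t 14.8 pos [ 0.481 -0.162  0.101] q [ 0.174  0.957 -0.013  1.584  0.127  1.099 -1.459] F [ 0.31  -0.551 -2.399] open 0.357
axes x [-0.483 -0.024 -0.876] y [ 0.036 -0.999  0.007]
shift mm [  2.612  18.178 -75.964] frac [ 0.01   0.073 -0.304] rows 1.5630406103283436 turn deg [0.343 1.426 1.529] frac [0.004 0.016 0.017] rows 0.24669357095949077
```

View pics/s11.png

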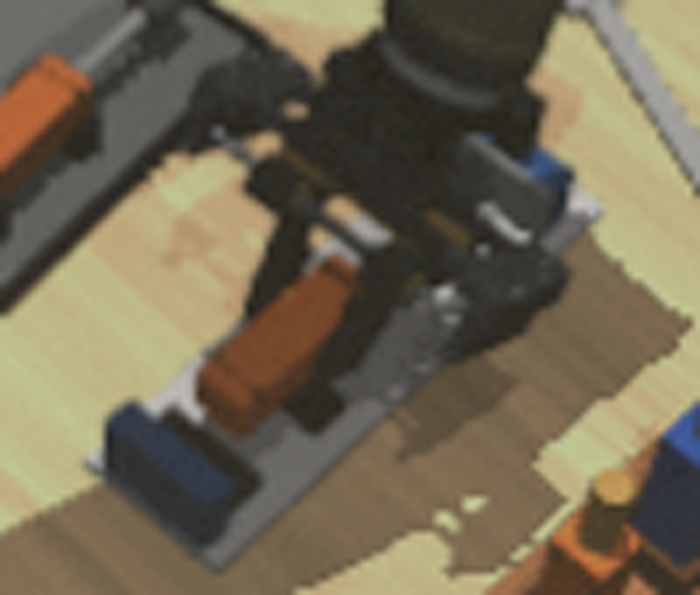

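The side view shows the driver above the pads, its butt at zoom (225,400) just short of the anvil. I'll keep lowering.

Call:
send_rows(
  commands=[0.01, 0.075, -0.05, 0.004, 0.016, 0.017, 1, 0, 0.01, -0.1, 0, 0, 0, 1, 0, 0.005, -0.06, 0, 0, 0, 1, 0, 0, 0, 0, 0, 0, 1],
)

```text
clock: 15.3
tool_pos: [0.4883, -0.1365, 0.0514]
eef_rot: [-0.501, -0.017, 0.865, -0.028]
contact_force: [-0.5, -0.3, -2.6]
opening: 0.362
```

```bash
python3 go.py .4838 -.1442 .0255 3.6 -30.3 -1
```

```text
t 15.3 pos [ 0.488 -0.136  0.051] q [ 0.135  1.041 -0.024  1.569  0.127  1.05  -1.48 ] F [-0.48  -0.298 -2.576] open 0.362
axes x [-0.497 -0.032 -0.867] y [ 0.066 -0.998 -0.002]
shift mm [ -4.54   -7.741 -25.856] frac [-0.018 -0.031 -0.103] rows 0.5473855455007587 turn deg [-0.119  0.45  -0.198] frac [-0.001  0.005 -0.002] rows 0.05888936574172944
```

Call:
send_rows(
  commands=[-0.018, -0.031, -0.03, 0, 0.005, 0, 1, 0, 0, -0.03, 0, 0, 0, 1, 0, 0, -0.02, 0, 0, 0, 1, 0, 0, 0, 0, 0, 0, 1],
)

```text
clock: 15.7
tool_pos: [0.485, -0.1449, 0.0315]
eef_rot: [-0.498, -0.017, 0.866, -0.029]
contact_force: [-0.3, -0.2, -1.5]
opening: 0.359
```

```bash
python3 go.py .4838 -.1442 .0255 3.6 -30.3 -1
```

```text
t 15.7 pos [ 0.485 -0.145  0.031] q [ 0.145  1.073 -0.02   1.567  0.136  1.025 -1.474] F [-0.276 -0.162 -1.495] open 0.359
axes x [-0.502 -0.033 -0.864] y [ 0.067 -0.998 -0.001]
shift mm [-1.203  0.702 -5.999] frac [-0.005  0.003 -0.024] rows 0.12317673767118457 turn deg [-0.078  0.114 -0.246] frac [-0.001  0.001 -0.003] rows 0.032786849720423325
```

Call:
send_rows(
  commands=[-0.004, 0.003, -0.014, 0, 0, -0.003, 1, 0, 0, -0.008, 0, 0, 0, 1, 0, 0, 0, 0, 0, 0, 1],
)

```text
clock: 16.0
tool_pos: [0.4851, -0.1447, 0.0303]
eef_rot: [-0.499, -0.015, 0.866, -0.027]
contact_force: [0.1, 0.5, -2.5]
opening: 0.359
```

```bash
python3 go.py .4838 -.1442 .0255 3.6 -30.3 -1;python3 - <<'E'
from h import *
b=shot("side")
cv2.imwrite("pics/s12.png",cv2.resize(b["image"][200:285,330:430],None,fx=7,fy=7,interpolation=cv2.INTER_CUBIC))
E
```

```text
t 16.0 pos [ 0.485 -0.145  0.03 ] q [ 0.145  1.075 -0.019  1.566  0.133  1.024 -1.478] F [ 0.095  0.467 -2.522] open 0.359
axes x [-0.501 -0.031 -0.865] y [ 0.061 -0.998  0.   ]
shift mm [-1.332  0.55  -4.791] frac [-0.005  0.002 -0.019] rows 0.10006731524457006 turn deg [0.015 0.138 0.083] frac [0.    0.002 0.001] rows 0.018836270010082663
```

View pics/s12.png

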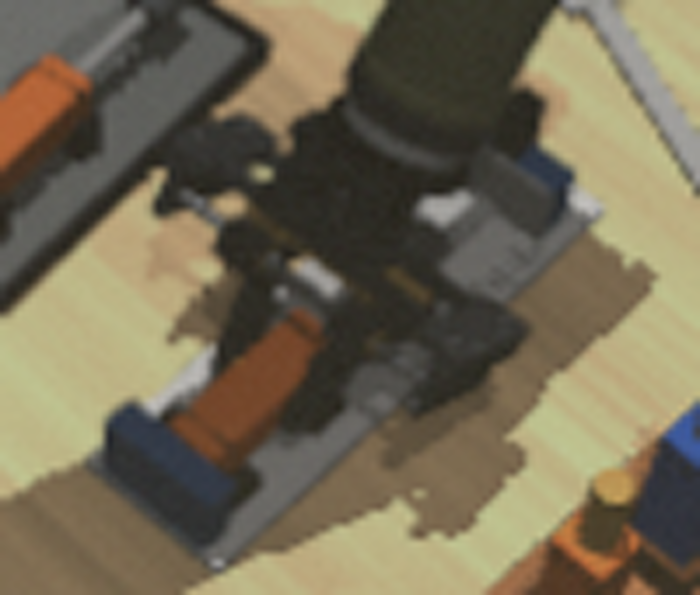

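The butt now sits right at the anvil face (zoom (200,440)). There's no contact force yet, so I'll lower the last 5 mm.

Call:
send_rows(
  commands=[0, 0, -0.02, 0, 0, 0, 1, 0, 0, -0.02, 0, 0, 0, 1, 0, 0, 0, 0, 0, 0, 1],
)

```text
clock: 16.35
tool_pos: [0.4861, -0.1448, 0.0308]
eef_rot: [-0.497, -0.014, 0.867, -0.027]
contact_force: [-0.2, -0.7, -3.2]
opening: 0.363
```

```bash
python3 go.py .4838 -.1442 .0255 3.6 -30.3 -1
```

```text
t 16.4 pos [ 0.486 -0.145  0.031] q [ 0.144  1.076 -0.018  1.56   0.133  1.032 -1.48 ] F [-0.179 -0.745 -3.245] open 0.363
axes x [-0.505 -0.032 -0.863] y [ 0.06  -0.998  0.002]
shift mm [-2.292  0.577 -5.318] frac [-0.009  0.002 -0.021] rows 0.11639961896569975 turn deg [ 0.136 -0.06   0.164] frac [ 0.002 -0.001  0.002] rows 0.025786778789445755
```

Call:
send_rows(
  commands=[0, 0, -0.04, 0, 0, 0, 1],
)

```text
clock: 16.45
tool_pos: [0.4877, -0.1449, 0.0264]
eef_rot: [-0.497, -0.013, 0.867, -0.027]
contact_force: [8.4, 5.1, 61.5]
opening: 0.361
```

```bash
python3 go.py .4838 -.1442 .0255 3.6 -30.3 -1; python3 - <<'E'
from h import *
b=shot("side")
cv2.imwrite("pics/s13.png",cv2.resize(b["image"][235:285,335:395],None,fx=12,fy=12,interpolation=cv2.INTER_CUBIC))
E
```

```text
t 16.4 pos [ 0.488 -0.145  0.026] q [ 0.143  1.085 -0.018  1.554  0.134  1.029 -1.481] F [ 8.41   5.08  61.487] open 0.361
axes x [-0.504 -0.033 -0.863] y [ 0.06  -0.998  0.003]
shift mm [-3.912  0.747 -0.853] frac [-0.016  0.003 -0.003] rows 0.08146172576396248 turn deg [ 0.2   -0.041  0.174] frac [ 0.002 -0.     0.002] rows 0.03125880395605859
```

View pics/s13.png

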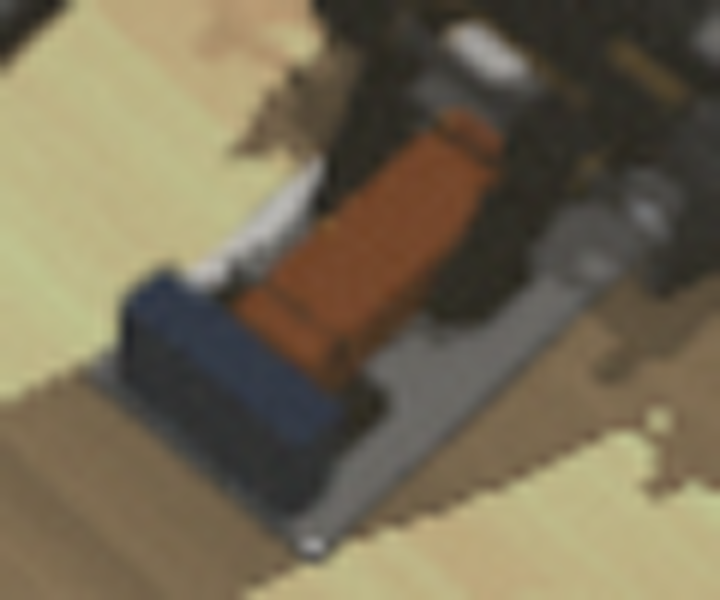

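Contact: 61 N upward, so the driver is down on the pads with its butt at the anvil. I'll ease off to unload, then release.

Call:
send_rows(
  commands=[0, 0, 0.012, 0, 0, 0, 1, 0, 0, 0, 0, 0, 0, 1],
)

```text
clock: 16.7
tool_pos: [0.4895, -0.145, 0.0299]
eef_rot: [-0.499, -0.013, 0.866, -0.027]
contact_force: [0.6, 0.8, -2.7]
opening: 0.362
```

```bash
python3 go.py .4838 -.1442 .0255 3.6 -30.3 -1
```

```text
t 16.7 pos [ 0.49  -0.145  0.03 ] q [ 0.142  1.079 -0.017  1.553  0.133  1.032 -1.48 ] F [ 0.553  0.791 -2.711] open 0.362
axes x [-0.501 -0.034 -0.865] y [ 0.06  -0.998  0.004]
shift mm [-5.714  0.792 -4.367] frac [-0.023  0.003 -0.017] rows 0.1447066259552089 turn deg [0.234 0.19  0.139] frac [0.003 0.002 0.002] rows 0.038604276449989636
```

Call:
send_rows(
  commands=[-0.02, 0.003, 0, 0, 0, 0, 1, 0, 0, 0, 0, 0, 0, 1],
)

```text
clock: 16.9
tool_pos: [0.4855, -0.1442, 0.0281]
eef_rot: [-0.5, -0.013, 0.865, -0.027]
contact_force: [1.8, 0.4, -0.6]
opening: 0.368
```

```bash
python3 go.py .4838 -.1442 .0255 3.6 -30.3 -1
```

```text
t 16.9 pos [ 0.486 -0.144  0.028] q [ 0.142  1.076 -0.018  1.57   0.134  1.014 -1.483] F [ 1.801  0.435 -0.558] open 0.368
axes x [-0.498 -0.034 -0.867] y [ 0.061 -0.998  0.004]
shift mm [-1.716  0.033 -2.618] frac [-0.007  0.    -0.01 ] rows 0.06261165940556424 turn deg [0.226 0.394 0.124] frac [0.003 0.004 0.001] rows 0.05479182404132286
```

Call:
send_rows(
  commands=[0, 0, 0, 0, 0, 0, 0.4, 0, 0, 0, 0, 0, 0, 0.3, 0, 0, 0, 0, 0, 0, 0.3, 0, 0, 0, 0, 0, 0, 0.3, 0, 0, 0, 0, 0, 0, 0.3, 0.05, 0, 0.09, 0, 0, 0, 0.3, 0.05, 0, 0.15, 0, 0, 0, 0.3, 0.05, 0, 0.15, 0, 0, 0, 0.3, 0.05, 0, 0.15, 0, 0, 0, 0.3, 0, 0, 0.15, 0, 0, 0, 0.3],
)

```text
clock: 17.9
tool_pos: [0.5271, -0.1433, 0.2009]
eef_rot: [-0.49, -0.015, 0.871, -0.026]
contact_force: [0.0, 0.2, -0.6]
opening: 0.705
```

```bash
python3 go.py .69 -.1305 .15 3.6 0 -1; python3 - <<'E'
from h import *
b=shot("side");a=shot("top")
cv2.imwrite("pics/s14.png",cv2.resize(b["image"][200:285,330:430],None,fx=7,fy=7,interpolation=cv2.INTER_CUBIC))
cv2.imwrite("pics/t14.png",cv2.resize(a["image"][110:240,340:500],None,fx=4,fy=4,interpolation=cv2.INTER_CUBIC))
E
```

```text
t 17.9 pos [ 0.527 -0.143  0.201] q [ 0.131  0.898 -0.015  1.359  0.105  1.426 -1.436] F [ 0.004  0.237 -0.612] open 0.705
axes x [-0.519 -0.031 -0.854] y [ 0.06  -0.998 -0.   ]
shift mm [162.899  12.752 -50.917] frac [ 0.652  0.051 -0.204] rows 3.422936107916943 turn deg [  1.898 -31.249   0.164] frac [ 0.021 -0.347  0.002] rows 3.644545398366022
```

View pics/s14.png

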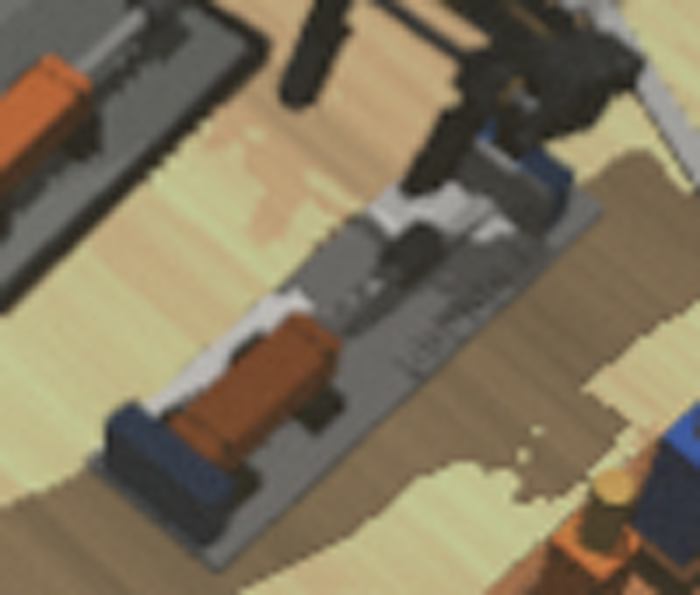

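View pics/t14.png

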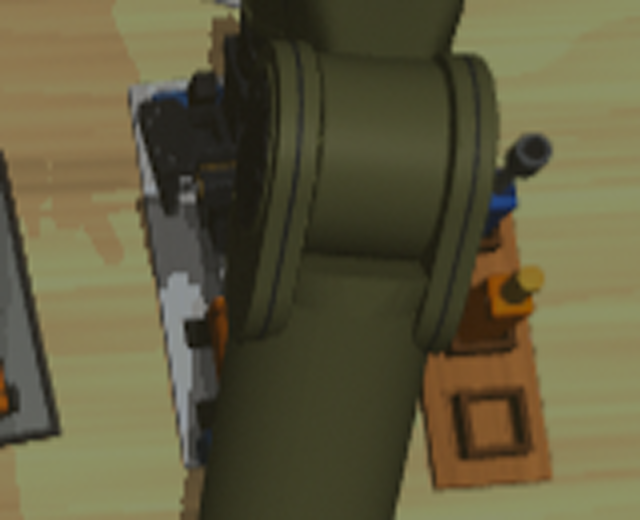

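The driver lies level on the pads, butt at the anvil and released (side zoom: grip from (200,440) to (315,340)). Now I'll measure the fin.

```bash
python3 - <<'E'
from h import *
np.set_printoptions(precision=4,suppress=True)
a=shot("top");b=shot("side")
print(tri(a,[np.array([155,44])/5+[359.6,119.6]],b,[np.array([275,70])/5+[349.6,199.6]]))
t=cv2.imread("pics/top0.png");s=cv2.imread("pics/s3.png")
im=np.hstack([cv2.resize(t[120:150,372:412],None,fx=10,fy=10,interpolation=cv2.INTER_CUBIC)[:300],cv2.resize(s[205:235,385:425],None,fx=10,fy=10,interpolation=cv2.INTER_CUBIC)[:300]])
cv2.imwrite("pics/fin.png",im)
E
```

```text
[[ 0.6883 -0.1286  0.0901  0.005 ]]
```

View pics/fin.png

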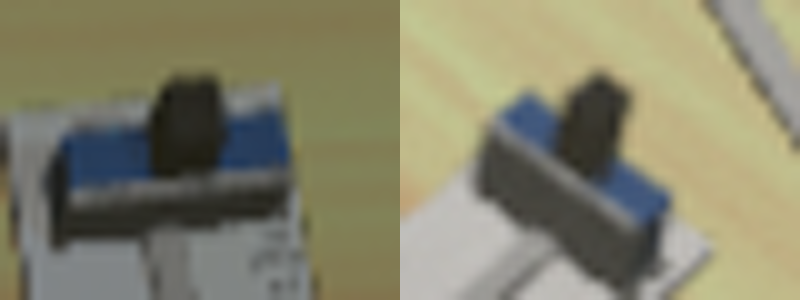

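Call:
send_rows(
  commands=[0.15, 0.01, 0, 0.004, -0.085, 0, 0.2, 0.15, 0.01, 0, 0.004, -0.085, 0, 0.2, 0.15, 0.01, -0.03, 0.004, -0.085, 0, 0.2, 0.15, 0.01, -0.08, 0.004, -0.085, 0, 0.2, 0.05, 0.01, -0.08, 0, 0, 0, 0.2, 0, 0, 0, 0, 0, 0, 0.2],
  newtons=20,
)

```text
clock: 18.7
tool_pos: [0.6874, -0.1295, 0.1418]
eef_rot: [-0.703, -0.019, 0.71, -0.021]
contact_force: [-1.0, 0.9, -0.5]
opening: 0.794
```

```bash
python3 go.py .689 -.130 .063 3.6 0 -1
```

```text
t 18.7 pos [ 0.687 -0.129  0.142] q [ 0.152  0.902 -0.069  1.388  0.076  0.863 -1.454] F [-0.952  0.85  -0.543] open 0.794
axes x [-0.01  -0.003 -1.   ] y [ 0.058 -0.998  0.002]
shift mm [  1.591  -0.508 -78.828] frac [ 0.006 -0.002 -0.315] rows 1.576915737898209 turn deg [ 0.162 -0.564  0.3  ] frac [ 0.002 -0.006  0.003] rows 0.0767183676885973
```

Call:
send_rows(
  commands=[0.006, 0, -0.1, 0.002, -0.006, 0.003, 0.2, 0, 0, -0.1, 0, 0, 0, 0.2, 0, 0, -0.08, 0, 0, 0, 0.2, 0, 0, -0.02, 0, 0, 0, 0.2, 0, 0, 0, 0, 0, 0, 0.2],
)

```text
clock: 19.2
tool_pos: [0.6831, -0.13, 0.0609]
eef_rot: [-0.702, -0.022, 0.711, -0.022]
contact_force: [-0.0, 0.3, 0.4]
opening: 0.798
```

```bash
python3 go.py .689 -.130 .063 3.6 0 -1; python3 - <<'E'
from h import *
b=shot("side");a=shot("top")
cv2.imwrite("pics/s15.png",cv2.resize(b["image"][180:285,330:450],None,fx=6,fy=6,interpolation=cv2.INTER_CUBIC))
E
```

```text
t 19.2 pos [ 0.683 -0.13   0.061] q [ 0.154  1.002 -0.067  1.434  0.087  0.721 -1.457] F [-0.026  0.309  0.438] open 0.798
axes x [-0.012  0.001 -1.   ] y [ 0.062 -0.998 -0.001]
shift mm [5.897 0.016 2.132] frac [0.024 0.    0.009] rows 0.12541330583505517 turn deg [-0.038 -0.703  0.045] frac [-0.    -0.008  0.   ] rows 0.08210534743940878
```

View pics/s15.png

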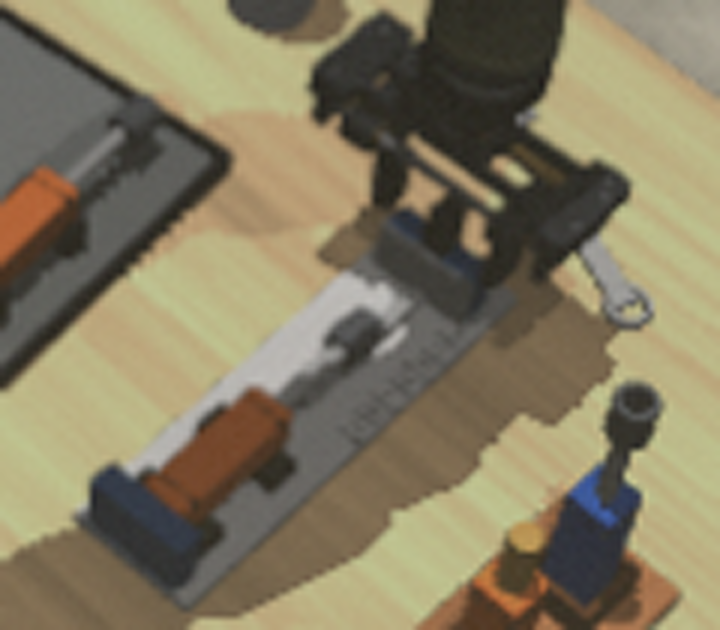

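The fin (side zoom (442,220)) is between the fingers, and the driver lies on the pads with its nose at (375,330). I'll close on the fin.

Call:
send_rows(
  commands=[0.024, 0, 0.009, 0, -0.008, 0, 0.2, 0, 0, 0, 0, 0, 0, 1, 0, 0, 0, 0, 0, 0, 1, 0, 0, 0, 0, 0, 0, 1, 0, 0, 0, 0, 0, 0, 1],
)

```text
clock: 19.8
tool_pos: [0.6933, -0.1306, 0.0691]
eef_rot: [0.711, 0.022, -0.703, 0.022]
contact_force: [-0.2, 0.3, -0.7]
opening: 0.463
```

```bash
python3 go.py .629 -.134 .063 3.6 0 -1
```

```text
t 19.8 pos [ 0.693 -0.131  0.069] q [ 0.154  0.994 -0.068  1.422  0.086  0.717 -1.456] F [-0.218  0.315 -0.721] open 0.463
axes x [ 0.011 -0.001 -1.   ] y [ 0.062 -0.998  0.001]
shift mm [-64.345  -3.447  -6.125] frac [-0.257 -0.014 -0.025] rows 1.2945580092055353 turn deg [0.036 0.623 0.059] frac [0.    0.007 0.001] rows 0.0730020349753222
```

Call:
send_rows(
  commands=[0, 0, -0.015, 0, 0, 0, 1, 0, 0, 0, 0, 0, 0, 1, 0, 0, 0, 0, 0, 0, 1],
)

```text
clock: 20.1
tool_pos: [0.6934, -0.1282, 0.0653]
eef_rot: [0.711, 0.023, -0.703, 0.021]
contact_force: [-1.2, -1.6, 4.6]
opening: 0.203
```

```bash
python3 go.py .629 -.134 .063 3.6 0 -1
```

```text
t 20.1 pos [ 0.693 -0.128  0.065] q [ 0.154  0.999 -0.071  1.423  0.085  0.712 -1.457] F [-1.185 -1.596  4.65 ] open 0.203
axes x [ 0.011  0.002 -1.   ] y [ 0.063 -0.998 -0.002]
shift mm [-64.355  -5.751  -2.297] frac [-0.257 -0.023 -0.009] rows 1.293043408827727 turn deg [-0.139  0.606  0.015] frac [-0.002  0.007  0.   ] rows 0.07243225324695582
```

Call:
send_rows(
  commands=[-0.06, -0.004, 0, 0, 0, 0, 1, -0.06, -0.004, 0, 0, 0, 0, 1, -0.06, -0.004, 0, 0, 0, 0, 1],
)

```text
clock: 20.4
tool_pos: [0.6529, -0.131, 0.0654]
eef_rot: [0.714, 0.023, -0.699, 0.022]
contact_force: [2.1, -0.1, -3.6]
opening: 0.204
```

```bash
python3 go.py .629 -.134 .063 3.6 0 -1; python3 - <<'E'
from h import *
b=shot("side");a=shot("top")
cv2.imwrite("pics/s16.png",cv2.resize(b["image"][180:285,330:450],None,fx=6,fy=6,interpolation=cv2.INTER_CUBIC))
E
```

```text
t 20.4 pos [ 0.653 -0.131  0.065] q [ 0.168  0.952 -0.07   1.574  0.094  0.598 -1.456] F [ 2.108 -0.139 -3.57 ] open 0.204
axes x [ 0.022  0.002 -1.   ] y [ 0.064 -0.998 -0.   ]
shift mm [-23.914  -3.016  -2.374] frac [-0.096 -0.012 -0.009] rows 0.4844118759902201 turn deg [-0.093  1.238 -0.082] frac [-0.001  0.014 -0.001] rows 0.14487478772080292
```

View pics/s16.png

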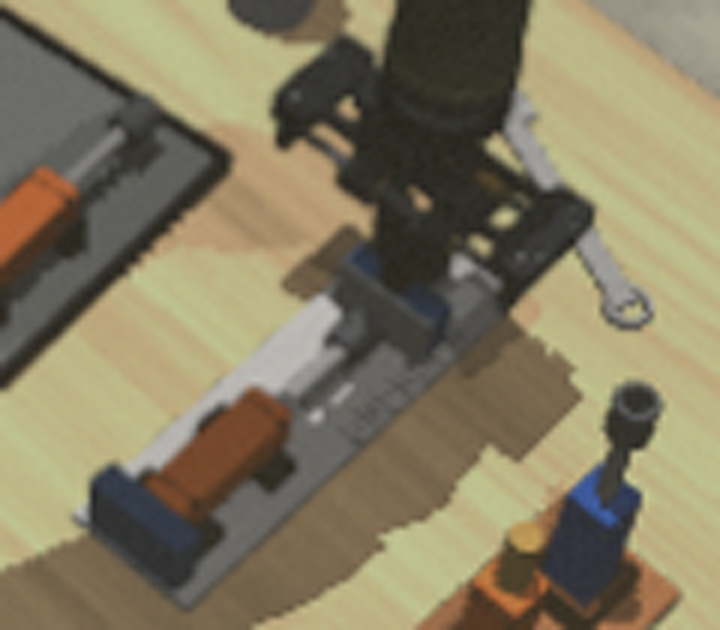

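The jaw follows, and its face is now close to the driver's nose (zoom (350,330)), about 15–18 mm away. From here I'll use small steps.

Call:
send_rows(
  commands=[-0.024, -0.002, 0, 0, 0.01, 0, 1, -0.02, -0.001, 0, 0, 0, 0, 1],
)

```text
clock: 20.7
tool_pos: [0.6412, -0.1317, 0.0653]
eef_rot: [0.708, 0.023, -0.706, 0.022]
contact_force: [1.4, -0.6, -2.7]
opening: 0.199
```

Call:
send_rows(
  commands=[-0.012, -0.001, 0, 0, 0.004, 0, 1],
)

```text
clock: 20.8
tool_pos: [0.6398, -0.1318, 0.0653]
eef_rot: [0.707, 0.023, -0.707, 0.022]
contact_force: [5.8, 0.1, -5.9]
opening: 0.199
```

Call:
send_rows(
  commands=[-0.01, -0.001, 0, 0, 0, 0, 1],
)

```text
clock: 20.9
tool_pos: [0.6398, -0.1318, 0.0653]
eef_rot: [0.709, 0.024, -0.705, 0.022]
contact_force: [7.0, 0.1, -7.4]
opening: 0.203
```

Call:
send_rows(
  commands=[-0.016, -0.001, 0, 0, 0, 0, 1],
)

```text
clock: 21.0
tool_pos: [0.6398, -0.1318, 0.0654]
eef_rot: [0.711, 0.024, -0.702, 0.023]
contact_force: [12.4, -0.8, -11.9]
opening: 0.205
```

Call:
send_rows(
  commands=[-0.016, -0.001, 0, 0, 0, 0, 1],
)

```text
clock: 21.1
tool_pos: [0.6399, -0.1318, 0.0654]
eef_rot: [0.714, 0.024, -0.699, 0.023]
contact_force: [10.4, 0.4, -10.2]
opening: 0.196
```

Call:
send_rows(
  commands=[-0.016, -0.001, 0, 0, 0.004, 0, 1, -0.016, -0.001, 0, 0, 0.004, 0, 1, -0.016, -0.001, 0, 0, 0.004, 0, 1, -0.016, -0.001, 0, 0, 0.004, 0, 1, -0.016, -0.001, 0, 0, 0.004, 0, 1],
)

```text
clock: 21.6
tool_pos: [0.6399, -0.1318, 0.0655]
eef_rot: [0.717, 0.025, -0.696, 0.024]
contact_force: [9.8, -1.0, -8.7]
opening: 0.197
```

```bash
python3 go.py .629 -.134 .063 3.6 0 -1; python3 - <<'E'
from h import *
b=shot("side");a=shot("top")
cv2.imwrite("pics/s17.png",cv2.resize(b["image"][205:285,330:420],None,fx=8,fy=8,interpolation=cv2.INTER_CUBIC))
E
```

```text
t 21.6 pos [ 0.64  -0.132  0.065] q [ 0.174  0.937 -0.072  1.624  0.099  0.555 -1.453] F [ 9.773 -1.044 -8.734] open 0.197
axes x [ 0.029  0.002 -1.   ] y [ 0.068 -0.998  0.   ]
shift mm [-10.906  -2.217  -2.454] frac [-0.044 -0.009 -0.01 ] rows 0.2279293000935705 turn deg [-0.106  1.689 -0.323] frac [-0.001  0.019 -0.004] rows 0.20051855585042314
```

View pics/s17.png

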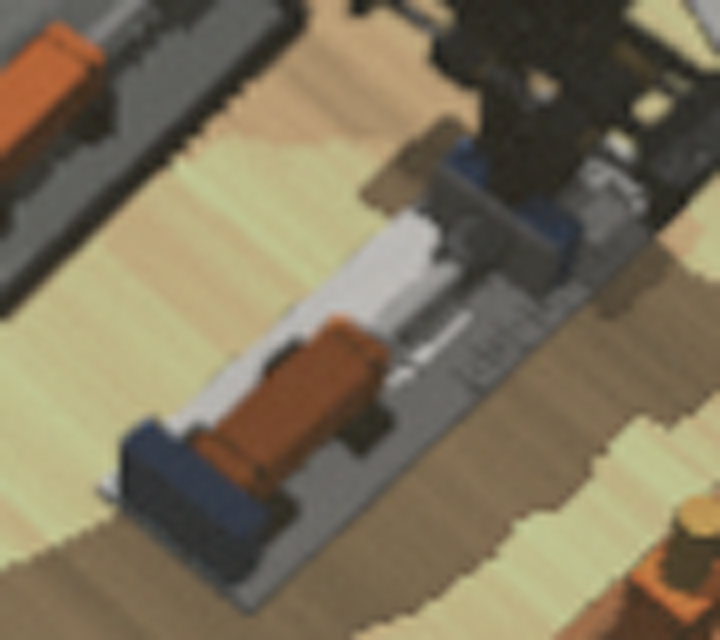

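```bash
python3 - <<'E'
from h import *
np.set_printoptions(precision=4,suppress=True)
b=shot("side")
zs=lambda p:np.array(p)/8+[330-.44,205-.44]
f=np.array([np.cos(.063),np.sin(.063)])
def pr(n,P,z):
    A=plane(b,zs(P),z); print(n,A[:,:2],A[:,:2]@f)
pr('jaw face top',[(438,165),(562,252)],.052)
pr('anvil front top',[(160,425),(278,503)],.055)
pr('butt top',[(193,437),(262,492)],.054)
pr('grip head end top',[(337,317),(390,352)],.054)
cv2.imwrite("pics/s18.png",cv2.resize(b["image"][250:282,340:372],None,fx=18,fy=18,interpolation=cv2.INTER_CUBIC))
E
```

```text
jaw face top [[ 0.6169 -0.099 ]
 [ 0.6236 -0.1685]] [0.6094 0.6118]
anvil front top [[ 0.4246 -0.1178]
 [ 0.4351 -0.1785]] [0.4164 0.423 ]
butt top [[ 0.4315 -0.131 ]
 [ 0.4344 -0.1698]] [0.4224 0.4228]
grip head end top [[ 0.5222 -0.1279]
 [ 0.5264 -0.156 ]] [0.5131 0.5156]
```

View pics/s18.png

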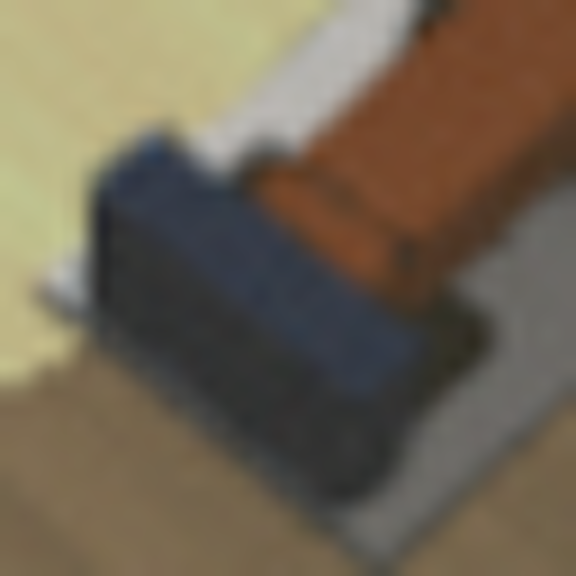

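The jaw-to-anvil distance measures 0.190 m, which is the driver's length. The butt is against the anvil and about 10 N has been held for over 0.5 s. I'll back the jaw off, let go and rise.

Call:
send_rows(
  commands=[0.05, 0.003, 0, 0, 0, 0, 1, 0.05, 0.003, 0, 0, 0.01, 0, 1, 0.03, 0.002, 0, 0, 0, 0, 1, 0, 0, 0, 0, 0, 0, 0.2, 0, 0, 0, 0, 0, 0, 0.2, 0, 0, 0, 0, 0, 0, 0.2, 0, 0, 0, 0, 0, 0, 0.2, 0, 0, 0.1, 0, 0, 0, 0.2, 0, 0, 0.15, 0, 0, 0, 0.2, 0, 0, 0.15, 0, 0, 0, 0.2, 0, 0, 0.1, 0, 0, 0, 0.2],
)

```text
clock: 22.85
tool_pos: [0.6615, -0.1304, 0.1885]
eef_rot: [-0.703, -0.025, 0.711, -0.023]
contact_force: [0.3, 0.5, -0.3]
opening: 0.802
```

```bash
python3 go.py .4838 -.1442 .14 3.6 -30 -1; python3 - <<'E'
from h import *
b=shot("side");a=shot("top")
cv2.imwrite("pics/s19.png",cv2.resize(b["image"][180:285,330:450],None,fx=6,fy=6,interpolation=cv2.INTER_CUBIC))
cv2.imwrite("pics/t19.png",cv2.resize(a["image"][120:235,360:460],None,fx=6,fy=5,interpolation=cv2.INTER_CUBIC))
E
```

```text
t 22.9 pos [ 0.662 -0.13   0.189] q [ 0.167  0.815 -0.08   1.44   0.072  0.901 -1.437] F [ 0.304  0.458 -0.255] open 0.802
axes x [-0.012  0.003 -1.   ] y [ 0.067 -0.998 -0.003]
shift mm [-177.739  -13.845  -48.515] frac [-0.711 -0.055 -0.194] rows 3.6952241467126568 turn deg [-2.098 29.268 -0.2  ] frac [-0.023  0.325 -0.002] rows 3.416032488246833
```

View pics/s19.png

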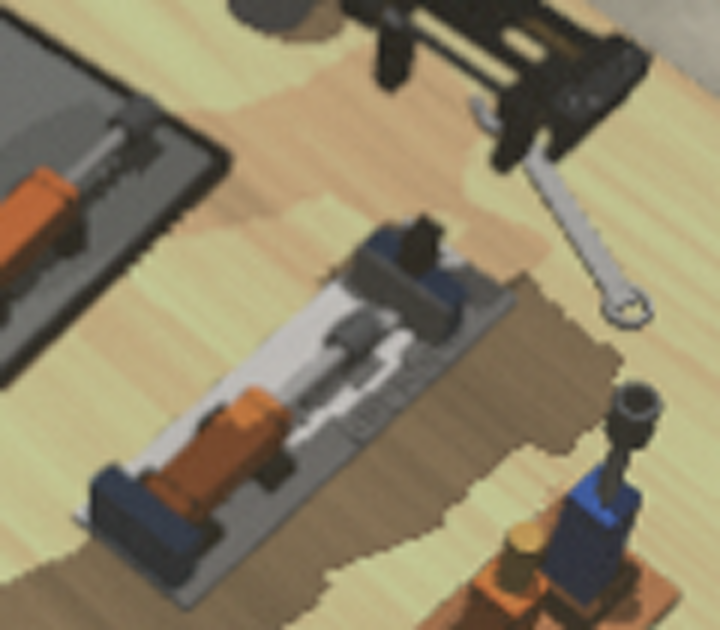

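View pics/t19.png

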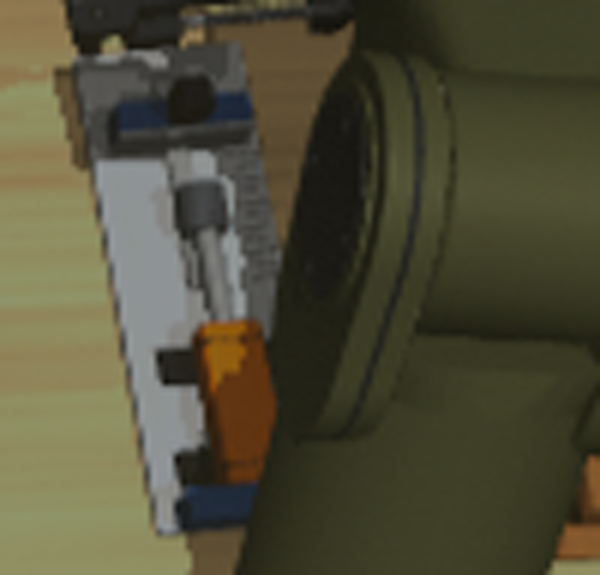

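```bash
python3 - <<'E'
from h import *
np.set_printoptions(precision=4,suppress=True)
a=shot("top")
z=lambda p:np.array(p)/[6,5]+[360-.42,120-.4]
A=plane(a,z([(197,330),(219,478),(262,325)]),.054);e=A[0]-A[1];print(A,np.degrees(np.arctan2(e[1],e[0])))
H=plane(a,z([(201,190),(207,226)]),.045);print('head',H)
mid=(A[0]+A[2])/2;print('grip head end mid',mid, 'axis', np.degrees(np.arctan2(*(H.mean(0)-mid)[[1,0]])))
E
```

```text
[[ 0.522  -0.1269  0.054 ]
 [ 0.431  -0.1301  0.054 ]
 [ 0.5234 -0.1598  0.054 ]] 1.9883691423623617
head [[ 0.6122 -0.1381  0.045 ]
 [ 0.5891 -0.1392  0.045 ]]
grip head end mid [ 0.5227 -0.1433  0.054 ] axis 3.4335110839723777
```

The driver's grip centre works out near (0.476, -0.146) with a yaw of about 3°, matching the rest point. I'm going back to pick it up with the same tilt.

Call:
send_rows(
  commands=[-0.18, -0.014, 0, -0.006, 0.082, 0, 0.3, -0.18, -0.014, 0, -0.006, 0.082, 0, 0.3, -0.18, -0.014, 0, -0.006, 0.082, 0, 0.3, -0.17, -0.013, -0.05, -0.006, 0.08, 0, 0.3, 0, 0, -0.1, 0, 0, 0, 0.3, 0, 0, 0, 0, 0, 0, 0.3],
)

```text
clock: 23.6
tool_pos: [0.472, -0.1439, 0.1449]
eef_rot: [-0.486, -0.017, 0.874, -0.028]
contact_force: [-0.6, 0.5, 0.4]
opening: 0.698
```

```bash
python3 go.py .484 -.1455 .0295 3.4 -30 -1
```

```text
t 23.6 pos [ 0.472 -0.144  0.145] q [ 0.144  0.907 -0.019  1.572  0.123  1.214 -1.451] F [-0.598  0.462  0.377] open 0.698
axes x [-0.527 -0.033 -0.849] y [ 0.066 -0.998 -0.002]
shift mm [  12.008   -1.557 -115.354] frac [ 0.048 -0.006 -0.461] rows 2.3197659939177413 turn deg [-0.014 -1.868 -0.405] frac [-0.    -0.021 -0.004] rows 0.22253618261052535
```

Call:
send_rows(
  commands=[0.048, -0.006, -0.06, 0, -0.021, -0.004, 0.3, 0, 0, -0.12, 0, 0, 0, 0.3, 0, 0, -0.12, 0, 0, 0, 0.3, 0, 0, -0.06, 0, 0, 0, 0.3, 0, 0, 0, 0, 0, 0, 0.3],
)

```text
clock: 24.1
tool_pos: [0.4839, -0.1455, 0.0521]
eef_rot: [-0.5, -0.015, 0.866, -0.026]
contact_force: [-0.2, -0.2, 0.6]
opening: 0.702
```

```bash
python3 go.py .484 -.1455 .0295 3.4 -30 -1
```

```text
t 24.1 pos [ 0.484 -0.145  0.052] q [ 0.148  1.039 -0.02   1.575  0.131  1.048 -1.473] F [-0.183 -0.204  0.618] open 0.702
axes x [-0.499 -0.029 -0.866] y [ 0.06  -0.998 -0.001]
shift mm [  0.102  -0.028 -22.605] frac [ 0.   -0.   -0.09] rows 0.45211318178495474 turn deg [-0.041  0.02  -0.031] frac [-0.  0. -0.] rows 0.00640209803069396
```

Call:
send_rows(
  commands=[0, 0, -0.05, 0, 0, 0, 0.3, 0, 0, -0.04, 0, 0, 0, 0.3, 0, 0, -0.008, 0, 0, 0, 0.3],
)

```text
clock: 24.4
tool_pos: [0.4854, -0.1458, 0.0281]
eef_rot: [-0.501, -0.015, 0.865, -0.026]
contact_force: [-0.3, 0.1, -0.0]
opening: 0.703
```

```bash
python3 go.py .484 -.1455 .0295 3.4 -30 -1
```

```text
t 24.4 pos [ 0.485 -0.146  0.028] q [ 0.148  1.075 -0.02   1.57   0.134  1.012 -1.478] F [-0.322  0.14  -0.004] open 0.703
axes x [-0.496 -0.03  -0.868] y [ 0.06  -0.998  0.   ]
shift mm [-1.435  0.324  1.391] frac [-0.006  0.001  0.006] rows 0.04049188391530434 turn deg [ 0.001  0.22  -0.027] frac [ 0.     0.002 -0.   ] rows 0.0257850281019039
```

Call:
send_rows(
  commands=[0, 0, 0, 0, 0, 0, 1, 0, 0, 0, 0, 0, 0, 1, 0, 0, 0, 0, 0, 0, 1, 0, 0, 0, 0, 0, 0, 1, 0, 0, 0, 0, 0, 0, 1],
  newtons=40,
)

```text
clock: 24.9
tool_pos: [0.4867, -0.1457, 0.0293]
eef_rot: [-0.503, -0.015, 0.864, -0.026]
contact_force: [-0.2, 0.4, -2.2]
opening: 0.356
```

```bash
python3 go.py .484 -.1455 .0295 3.4 -30 -1
```

```text
t 24.9 pos [ 0.487 -0.146  0.029] q [ 0.148  1.073 -0.02   1.569  0.133  1.013 -1.478] F [-0.224  0.382 -2.216] open 0.356
axes x [-0.493 -0.03  -0.869] y [ 0.06  -0.998  0.   ]
shift mm [-2.682  0.242  0.241] frac [-0.011  0.001  0.001] rows 0.05407761651585166 turn deg [ 0.005  0.395 -0.028] frac [ 0.     0.004 -0.   ] rows 0.04613706656677526
```

Call:
send_rows(
  commands=[0, 0, 0.04, 0, 0, 0, 1, 0, 0, 0.1, 0, 0, 0, 1, 0, 0, 0.16, 0, 0, 0, 1, 0, 0, 0.16, 0, 0, 0, 1, 0, 0, 0, 0, 0, 0, 1],
)

```text
clock: 25.4
tool_pos: [0.4871, -0.1454, 0.1487]
eef_rot: [-0.504, -0.015, 0.863, -0.026]
contact_force: [0.7, -0.5, -2.9]
opening: 0.361
```

```bash
python3 go.py .494 .1276 .13 7.8 -30 -1; python3 - <<'E'
from h import *
b=shot("side")
cv2.imwrite("pics/s20.png",cv2.resize(b["image"][160:285,300:450],None,fx=5,fy=5,interpolation=cv2.INTER_CUBIC))
E
```

```text
t 25.4 pos [ 0.487 -0.145  0.149] q [ 0.148  0.897 -0.022  1.554  0.118  1.201 -1.451] F [ 0.715 -0.542 -2.851] open 0.361
axes x [-0.491 -0.03  -0.87 ] y [ 0.06  -0.998 -0.   ]
shift mm [  6.912 272.976 -18.741] frac [ 0.028  1.092 -0.075] rows 5.474108175609588 turn deg [-0.052  0.502  4.337] frac [-0.001  0.006  0.048] rows 0.5083125800843001
```

View pics/s20.png

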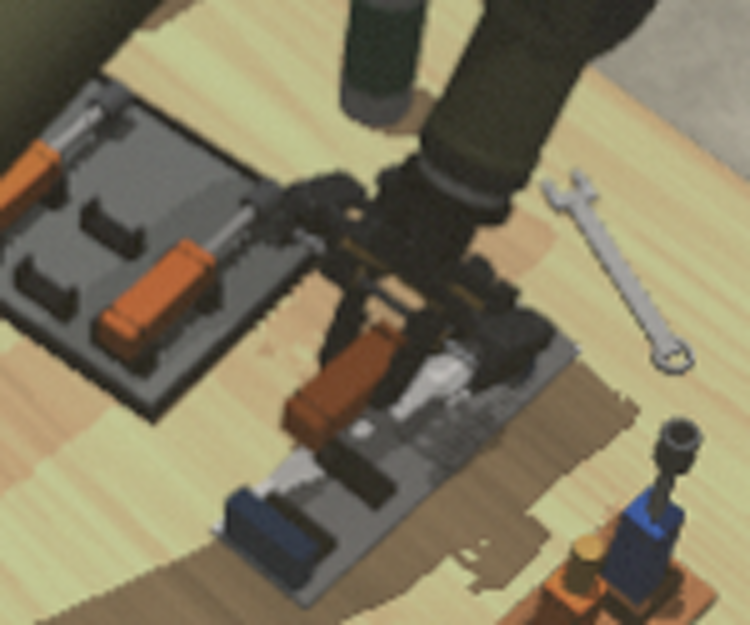

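```bash
python3 - <<'E'
from h import *
np.set_printoptions(precision=4,suppress=True)
a=shot("top")
A=plane(a,np.array([(628,286),(648,382)])/4+[150-.4,120-.4],.024);print(A,A.mean(0))
b=shot("side")
A=plane(b,np.array([(113,229),(47,290)])/5+[300-.4,160-.4],.024);print(A,A.mean(0))
E
```

```text
[[0.525  0.132  0.024 ]
 [0.4495 0.1206 0.024 ]] [0.4873 0.1263 0.024 ]
[[0.5243 0.1325 0.024 ]
 [0.4485 0.1213 0.024 ]] [0.4864 0.1269 0.024 ]
```

Call:
send_rows(
  commands=[0, 0.18, 0, 0, 0, 0.008, 1, 0, 0.18, 0, 0, 0, 0.008, 1, 0.005, 0.18, 0, 0, 0, 0.008, 1, 0.005, 0.18, 0, 0, 0, 0.008, 1, 0.005, 0.18, 0, 0, 0, 0.008, 1, 0.005, 0.17, 0, 0, 0, 0.008, 1, 0, 0, 0, 0, 0, 0, 1],
)

```text
clock: 26.25
tool_pos: [0.4793, 0.1295, 0.1337]
eef_rot: [-0.49, -0.033, 0.869, -0.058]
contact_force: [0.0, -0.3, -2.6]
opening: 0.361
```

```bash
python3 go.py .496 .1277 .0273 7.8 -29.6 -1
```

```text
t 26.2 pos [0.479 0.13  0.134] q [-0.245  0.928 -0.106  1.549 -0.019  1.203 -1.758] F [ 0.027 -0.34  -2.635] open 0.361
axes x [-0.513 -0.069 -0.855] y [ 0.133 -0.991 -0.   ]
shift mm [  16.663   -1.803 -106.384] frac [ 0.067 -0.007 -0.426] rows 2.1539153740368917 turn deg [ 0.214 -1.581  0.176] frac [ 0.002 -0.018  0.002] rows 0.18680406999379665
```

Call:
send_rows(
  commands=[0.07, -0.006, -0.08, 0.002, -0.018, 0.004, 1, 0, 0, -0.12, 0, 0, 0, 1, 0, 0, -0.06, 0, 0, 0, 1, 0, 0, 0, 0, 0, 0, 1],
)

```text
clock: 26.65
tool_pos: [0.4931, 0.129, 0.0614]
eef_rot: [-0.498, -0.036, 0.864, -0.063]
contact_force: [0.1, -0.2, -2.0]
opening: 0.36
```

```bash
python3 go.py .497 .1280 .0273 8.1 -29.6 -1; python3 - <<'E'
from h import *
b=shot("side");a=shot("top")
cv2.imwrite("pics/s21.png",cv2.resize(b["image"][160:250,270:380],None,fx=7,fy=7,interpolation=cv2.INTER_CUBIC))
E
```

```text
t 26.6 pos [0.493 0.129 0.061] q [-0.247  1.036 -0.1    1.532 -0.     1.094 -1.746] F [ 0.142 -0.155 -2.042] open 0.360
axes x [-0.496 -0.074 -0.865] y [ 0.145 -0.989  0.001]
shift mm [  3.873  -1.035 -34.094] frac [ 0.015 -0.004 -0.136] rows 0.6865819633597049 turn deg [ 0.147 -0.472 -0.237] frac [ 0.002 -0.005 -0.003] rows 0.06378669114769177
```

View pics/s21.png

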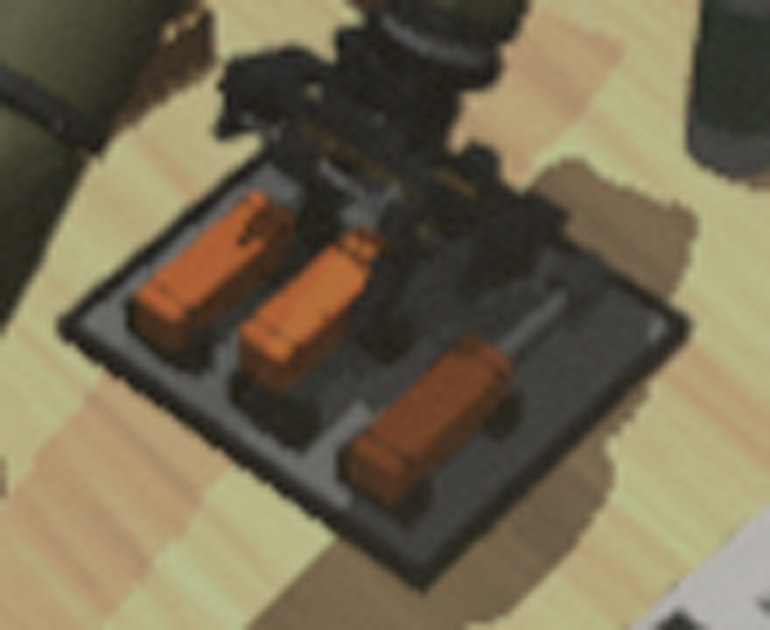

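The driver hovers over the middle cradle (side zoom (310,310)), aligned between its neighbours. I'll lower it in.

Call:
send_rows(
  commands=[0.016, -0.004, -0.05, 0.002, -0.005, -0.003, 1, 0, 0, -0.04, 0, 0, 0, 1, 0, 0, 0, 0, 0, 0, 1],
)

```text
clock: 27.05
tool_pos: [0.4999, 0.1277, 0.0409]
eef_rot: [-0.505, -0.036, 0.861, -0.06]
contact_force: [-0.5, 0.6, -3.2]
opening: 0.356
```

```bash
python3 go.py .497 .1280 .0273 8.1 -29.6 -1
```

```text
t 27.1 pos [0.5   0.128 0.041] q [-0.241  1.065 -0.099  1.524  0.002  1.058 -1.744] F [-0.474  0.648 -3.208] open 0.356
axes x [-0.483 -0.067 -0.873] y [ 0.138 -0.99  -0.001]
shift mm [ -2.944   0.32  -13.645] frac [-0.012  0.001 -0.055] rows 0.27925792150524803 turn deg [-0.115  0.374  0.149] frac [-0.001  0.004  0.002] rows 0.04876028632904217
```

Call:
send_rows(
  commands=[-0.012, 0.001, -0.04, 0, 0.004, 0, 1],
)

```text
clock: 27.15
tool_pos: [0.4983, 0.128, 0.0316]
eef_rot: [-0.503, -0.036, 0.861, -0.059]
contact_force: [0.1, -0.9, -2.3]
opening: 0.358
```

Call:
send_rows(
  commands=[0, 0, -0.02, 0, 0, 0, 1],
)

```text
clock: 27.25
tool_pos: [0.497, 0.1279, 0.0271]
eef_rot: [-0.502, -0.036, 0.862, -0.059]
contact_force: [-0.9, -0.1, 27.1]
opening: 0.361
```

```bash
python3 go.py .497 .1280 .0273 8.1 -29.6 -1
```

```text
t 27.2 pos [0.497 0.128 0.027] q [-0.241  1.087 -0.1    1.525  0.002  1.042 -1.744] F [-0.864 -0.057 27.143] open 0.361
axes x [-0.49  -0.066 -0.869] y [ 0.138 -0.99  -0.002]
shift mm [0.034 0.146 0.228] frac [0.    0.001 0.001] rows 0.005447540174629011 turn deg [-0.114 -0.042  0.182] frac [-0.001 -0.     0.002] rows 0.02553833127679411
```

It seated at the expected height, with 27 N of contact. I'll release with a narrow opening and retreat.

Call:
send_rows(
  commands=[0, 0, 0.006, 0, 0, 0, 1, 0, 0, 0, 0, 0, 0, 0.4, 0, 0, 0, 0, 0, 0, 0.4, 0, 0, 0, 0, 0, 0, 0.4, 0, 0, 0, 0, 0, 0, 0.4, 0.02, 0, 0.06, 0, 0, 0, 0.4, 0.05, 0.005, 0.1, 0, 0, 0, 0.4, 0.05, 0.005, 0.15, 0, 0, 0, 0.4, 0, 0, 0.19, 0, 0, 0, 0.4, 0, 0, 0.19, 0, 0, 0, 0.4, 0, -0.15, 0.1, 0, 0, 0, 0.4, 0, -0.19, 0.05, 0, 0, 0, 0.4],
)

```text
clock: 28.45
tool_pos: [0.5235, 0.0518, 0.2443]
eef_rot: [-0.498, -0.042, 0.864, -0.063]
contact_force: [0.6, -0.3, 0.1]
opening: 0.6
```

Call:
send_rows(
  commands=[0, -0.19, 0, 0, 0, 0, 0.4, 0, -0.19, 0, 0, 0, 0, 0.4, 0, -0.19, 0, 0, 0, 0, 0.4, 0, -0.19, 0, 0, 0, 0, 0.4, 0, -0.19, 0, 0, 0, 0, 0.4, 0, -0.19, 0, 0, 0, 0, 0.4, 0, 0, 0, 0, 0, 0, 0.4],
)

```text
clock: 29.15
tool_pos: [0.5208, -0.251, 0.2492]
eef_rot: [-0.501, -0.038, 0.862, -0.062]
contact_force: [-0.3, 0.5, 0.3]
opening: 0.601
```

```bash
python3 go.py .497 -.2 .3 8.1 -29.6 -1; python3 - <<'E'
from h import *
b=shot("side");a=shot("top")
cv2.imwrite("pics/s22.png",cv2.resize(b["image"][140:300,230:430],None,fx=4,fy=3.7,interpolation=cv2.INTER_CUBIC))
cv2.imwrite("pics/t22.png",cv2.resize(a["image"][140:245,185:360],None,fx=4.5,fy=4.5,interpolation=cv2.INTER_CUBIC))
E
```

```text
t 29.1 pos [ 0.521 -0.251  0.249] q [ 0.265  0.855 -0.012  1.28   0.202  1.494 -1.235] F [-0.265  0.475  0.284] open 0.601
axes x [-0.49  -0.069 -0.869] y [ 0.146 -0.989 -0.003]
shift mm [-23.803  50.997  50.807] frac [-0.095  0.204  0.203] rows 1.5163942723141028 turn deg [-0.166 -0.11  -0.272] frac [-0.002 -0.001 -0.003] rows 0.03926309324963591
```

View pics/s22.png

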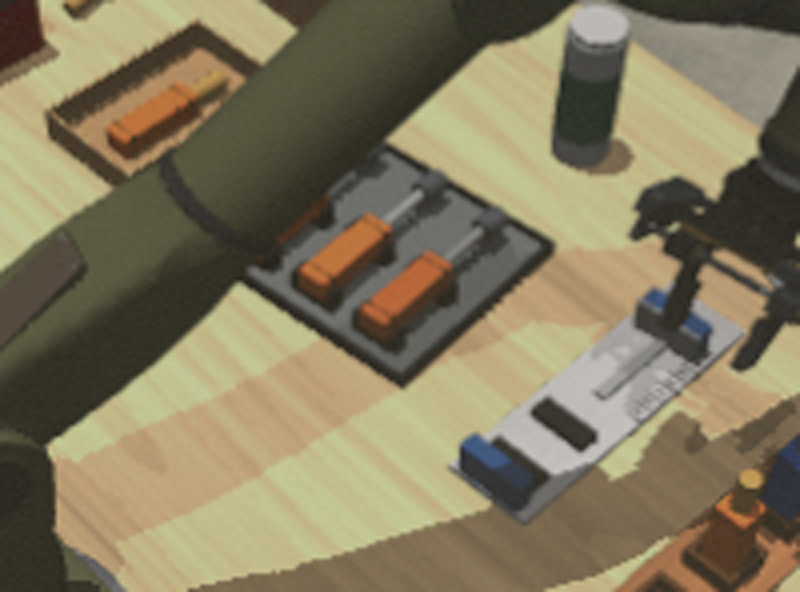

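View pics/t22.png

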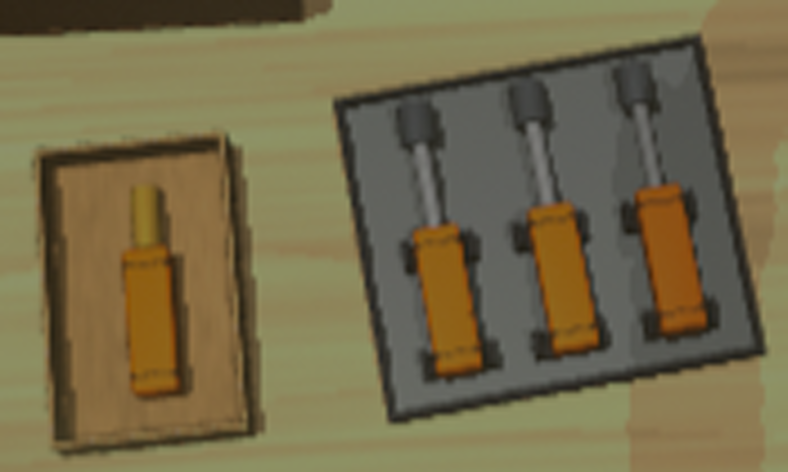

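All three tools lie in the tray with their heads the same way. The new driver's grip centre is at zoom (565,279), against (561,280) for the drift before it. The other two haven't moved, the drift is in the box, and the arm is clear, so I'm handing in.

```bash
python3 - <<'E'
from plant import job
print(job.finish_job())
E
```

```text
the job is handed in; nothing more can be done
None
```

I've handed the job in at about 29 s of the 72 s allowed; no verdict is reported.

**What I did**
- I laid the brass drift from the middle cradle in the cardboard box.
- I took the orange nut driver from the stand's nearest cup, laid it in the gauge with its butt to the anvil, and let go.
- I drew the jaw shut by its fin and held it, then backed it off about 22 mm.
- I picked the driver up again and laid it in the freed middle cradle, head the same way as the others.

**Last checks**
- **Tray:** the driver's grip lies within about 1 px (2–3 mm) of where the drift lay, and the other two tools look unmoved.
- **Box:** the drift lies well inside.
- **Stand:** the other tools looked unmoved when last in view.
- **Clamp:** the jaw-to-anvil distance measured 0.190 m, the driver's length. The wrist read roughly 6–12 N along the gauge for about 0.8 s. That includes about 1.5 N of jaw friction, so the contact force itself was not measured directly.
- **Robot:** it ended clear of everything with the fingers open.

**What went less well**
- Laying the driver on the gauge pads briefly peaked at 61 N at the wrist (limit 120 N), and it slid a few millimetres. I nudged it back before letting go.
- Seating it in the cradle read 27 N.
- The gauge position differed by about 2 mm between the anvil and pad measurements, within the 6 mm allowed.

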